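Rake the stones of a bench grill into an even layer

ROBOT

A 7-joint arm with a two-finger parallel gripper is mounted at the origin on the work surface. World frame = base frame: x ahead of the robot, y to its left, z up, the work surface at z = 0. Lengths are in m, angles in rad, forces in N, time in s.
With the tool pointing down it reaches from about 0.4 to 0.85 m from the base axis. Payload 4.5 kg.
Tool frame: the origin (TCP) lies midway between the tips of the shut fingers; the grasp point (between the pads) lies 19 mm behind it; z points along the fingers, y is the direction in which the jaws open and shut (so a half turn about z gives the same grasp; the last joint's range is limited). The gripper opens to 88 mm and grips with 3 to 60 N. Pads are 18 mm wide; open, the fingers measure 123 mm over their backs; the gripper's body (75 mm by 187 mm) begins 45 mm behind the grasp point.
Start: joints at [1.165, 0.689, -0.195, 1.565, 0.157, 0.902, -0.215], TCP at [0.266, -0.566, 0.239] pointing down, gripper open.
Joint ranges: [-3.01, 3.01], [-0.46, 2.08], [-1.47, 1.51], [0.13, 2.56], [-1, 4.14], [0.04, 2.09], [-2.66, 2.66]. Speed limits (rad/s): [2.57, 2.57, 3.14, 3.14, 3.14, 3.14, 3.14].

INTERFACE

Orientations are given as a unit quaternion [x, y, z, w].
In Python, from workcell import status, eyes, finish_job gives the robot as it stands.
- The arm moves only by the tool apply_moves, never from a script. Its arguments are lists of equal length, an entry for each row: "gripper": the opening, from 0 (shut) to 1 (fully open); "delta_pos": the shift along the tool's x, y, z in m, a list of three; "dr": the turn, a rotation vector about the tool's x, y, z in rad, a list of three. In form: {"gripper": [gripper, ...], "delta_pos": [[dx, dy, dz], ...], "dr": [[ax, ay, az], ...]}. A call has 1 to 5 rows; each row shifts and turns the pose as measured when the row begins, along the tool's axes as they then stand; what a row does not reach is not made up. A row lasts 1/10 s, in which the tool goes at most 50 mm and 8.59 degrees, less where a joint would pass 70% of its speed; a pose out of reach is approached as far as the arm can. A call is refused whole if a number of a shift passes 0.05 or a number of a turn 0.15, either way. A call with a gripper value outside its range is refused whole. The fingers move at their own pace and stop on an object; "newtons" is the grip in N (left out, the last holds). Time passes only in rows, so rows that do not move let the fingers close. It gives the time, the measured TCP pose, the force and the opening at its end, in the units of the state.
- status.state(): the state, without advancing time (a new reading comes with each control period).
- eyes.get_image(name): name is "scene" or "top"; returns a dict with "frame" (420x560x3 uint8, blue, green, red), "range_z" (420x560 float32, m along the optical axis (not along the pixel's ray), 0 where there is no reading), "fx", "fy", "cx", "cy" (pixels), "dist_coeffs" ([k1, k2, p1, p2, k3] as OpenCV has them; the pictures are not rectified), "R" (3x3) and "t" (3): a world point X has camera coordinates R X + t. Camera axes: x right, y down, z forward; pixel columns grow to the right and rows downward; lengths in m; the calibration is good to about 2 mm. A picture is of the moment at which its call begins.
- finish_job(): hands the job in, once; it reports no verdict.
Trained networks look in the newest picture that a camera, given by its name, has taken for a name from the list of things; names that differ only in an ending like _2 or _b are one class to them, and where a whole thing is asked for, a point or a joint stands for the part that bears it (a point fixed in the world has none). Each returns a list of dicts, best first, with "confidence" (0 to 1); they miss things now and then, are a little off and sometimes report something else, mostly with a low value. They report only what shows in the picture. A call takes as long as a camera call. They do not tell look-alikes from the thing itself.
- eyes.boxes_of(target, camera): "xyz" ([x, y, z] in m, in world coordinates, good to about 4 mm: the middle of the surface that is visible of it).
- eyes.outline_of(target, camera): "region" (420x560 bool, what is visible of it).
- eyes.landmark_of(target, camera): "xyz" ([x, y, z] in m, in world coordinates, good to about 4 mm: a listed point, or the origin of a listed thing).
The state is a dict: "time": time; "joints": joint angles; "qvel": joint speeds; "joint_efforts": joint torques, N m; "eef_pos": TCP position; "tcp_rot": TCP orientation; "wrist_force": force on the tool from outside, world axes, zero at the start; "wrist_torque": the same for the moment, N m; "width": finger opening in m.
Only numpy, scipy, OpenCV 4.12 (cv2) and the standard library are available. Lean on these libraries where they do the work, as an engineer would, in place of code of your own. Each camera call takes 0.05 s, during which the arm holds its last target. There are 200 camera calls.

TASK

The ceramic stones of this repaired bench grill are heaped under the warming rack at the far end. Take the rake from its stand and, leaving the stones to the rake alone, spread them into an even single layer over the whole bed: all nine lying on the bed floor, some in the near, middle and far thirds, on both the left and the right half of each. Then hang the rake back in the fork of its stand, and leave the tin, screwdriver and heating element where they are.

Things in the scene. Friction and masses are not known exactly. Their poses are not given: they have to be found in the camera images.
- bed (a point): Centre of the grill bed's floor, 30 mm above the bench. x runs along the bed away from the robot, y across it to the left, z up. The bed is a fixed flat steel pan, 264 mm long (x) by 156 mm wide (y) inside; its 6 mm walls rise 35 mm above the floor. At the start the stones are heaped at its far end under the rack: far row about x = +112 mm, front row +57 mm, free floor between.
- rack_lip (a point): Middle of the front bar of the fixed warming rack over the bed's far end: 5 to 6 mm bars across the bed, every 17 mm from x = +55 (this bar) to +140 mm of the bed, 150 mm above its floor, on uprights at y = +-81 mm, x = +65 and +130 mm. To get behind the stones the rake must lean about 30 to 40 degrees, handle top towards the robot.
- rake_grip (a point): Centre of the rake's wooden handle, where to grasp it: 22 mm wide (y), 20 mm thick (x), 64 mm tall (z, along the handle, up when hanging). Below are a steel collar, 30 mm across, 32 to 38 mm below this point, and a 10 mm stem to 132 mm below. The rake weighs about 160 g and hangs loose by the collar in its stand, handle upright.
- rake_edge (a point): Middle of the tips of the rake's teeth, 160 mm below the handle centre and 10 mm behind it (-x, towards the robot while hanging). The head is 120 mm wide (y): seven 30 mm teeth, 4 mm thick, with 11 mm gaps, slanted 20 degrees towards -x so that they stand vertical when the handle top leans 20 degrees to -x.
- stand_seat (a point): Where the rake hangs in the fixed stand: middle of the fork's gap, top face of its two prongs, 145 mm above the bench. The collar rests on the prongs, so the handle centre is 38 mm above. The 18 mm gap opens to the stand's -x (towards the robot), 27 mm ahead, and ends at a post 50 mm behind; lift the rake a little and draw it out along -x. Base plate 150 x 130 x 8 mm.
- tin: Bystander: open green parts tin, 100 x 140 x 25 mm, loose; origin under its centre.
- screwdriver: Bystander: screwdriver with a 26 mm thick handle, 200 mm long (x, tip at +x), lying loose; origin on the bench under its middle.
- element: Bystander: loose round white ceramic heating element, 150 mm across, 22 mm high; origin under its centre.
- stone1: Square grey ceramic grill stone, 25 x 25 mm and 20 mm high, about 30 g; origin at its centre. At the start one of the three lying in the far row on the bed floor (right as seen from the robot).
- stone2: Square grey ceramic grill stone, 25 x 25 mm and 20 mm high, about 30 g; origin at its centre. At the start one of the three lying in the far row on the bed floor (middle as seen from the robot).
- stone3: Square grey ceramic grill stone, 25 x 25 mm and 20 mm high, about 30 g; origin at its centre. At the start one of the three lying in the far row on the bed floor (left as seen from the robot).
- stone4: Square grey ceramic grill stone, 25 x 25 mm and 20 mm high, about 30 g; origin at its centre. At the start one of the three lying in the front row of the heap, on the bed floor (right as seen from the robot).
- stone5: Square grey ceramic grill stone, 25 x 25 mm and 20 mm high, about 30 g; origin at its centre. At the start one of the three lying in the front row of the heap, on the bed floor (middle as seen from the robot).
- stone6: Square grey ceramic grill stone, 25 x 25 mm and 20 mm high, about 30 g; origin at its centre. At the start one of the three lying in the front row of the heap, on the bed floor (left as seen from the robot).
- stone7: Square grey ceramic grill stone, 25 x 25 mm and 20 mm high, about 30 g; origin at its centre. At the start one of the three lying on top of the front row (right as seen from the robot).
- stone8: Square grey ceramic grill stone, 25 x 25 mm and 20 mm high, about 30 g; origin at its centre. At the start one of the three lying on top of the front row (middle as seen from the robot).
- stone9: Square grey ceramic grill stone, 25 x 25 mm and 20 mm high, about 30 g; origin at its centre. At the start one of the three lying on top of the front row (left as seen from the robot).
Not all that is in view belongs to the job. Of the things shaped like the part that bears rake_grip, the bare steel one is meant.

How it is judged:
On the way, in this order (a step that is already met when the one before it is completed fails the run):
1. the rake is taken out of its stand (distance between rake_grip and stand_seat above 0.12 m), for 0.2 s.
2. the stones lie in an even single layer, every sixth of the bed holding at least one (((x of stone1 in the frame of bed below -0.044 m and y of stone1 in the frame of bed below 0 m) or (x of stone2 in the frame of bed below -0.044 m and y of stone2 in the frame of bed below 0 m) or (x of stone3 in the frame of bed below -0.044 m and y of stone3 in the frame of bed below 0 m) or (x of stone4 in the frame of bed below -0.044 m and y of stone4 in the frame of bed below 0 m) or (x of stone5 in the frame of bed below -0.044 m and y of stone5 in the frame of bed below 0 m) or (x of stone6 in the frame of bed below -0.044 m and y of stone6 in the frame of bed below 0 m) or (x of stone7 in the frame of bed below -0.044 m and y of stone7 in the frame of bed below 0 m) or (x of stone8 in the frame of bed below -0.044 m and y of stone8 in the frame of bed below 0 m) or (x of stone9 in the frame of bed below -0.044 m and y of stone9 in the frame of bed below 0 m)) and ((x of stone1 in the frame of bed below -0.044 m and y of stone1 in the frame of bed above 0 m) or (x of stone2 in the frame of bed below -0.044 m and y of stone2 in the frame of bed above 0 m) or (x of stone3 in the frame of bed below -0.044 m and y of stone3 in the frame of bed above 0 m) or (x of stone4 in the frame of bed below -0.044 m and y of stone4 in the frame of bed above 0 m) or (x of stone5 in the frame of bed below -0.044 m and y of stone5 in the frame of bed above 0 m) or (x of stone6 in the frame of bed below -0.044 m and y of stone6 in the frame of bed above 0 m) or (x of stone7 in the frame of bed below -0.044 m and y of stone7 in the frame of bed above 0 m) or (x of stone8 in the frame of bed below -0.044 m and y of stone8 in the frame of bed above 0 m) or (x of stone9 in the frame of bed below -0.044 m and y of stone9 in the frame of bed above 0 m)) and ((x of stone1 in the frame of bed between -0.044 and 0.044 m and y of stone1 in the frame of bed below 0 m) or (x of stone2 in the frame of bed between -0.044 and 0.044 m and y of stone2 in the frame of bed below 0 m) or (x of stone3 in the frame of bed between -0.044 and 0.044 m and y of stone3 in the frame of bed below 0 m) or (x of stone4 in the frame of bed between -0.044 and 0.044 m and y of stone4 in the frame of bed below 0 m) or (x of stone5 in the frame of bed between -0.044 and 0.044 m and y of stone5 in the frame of bed below 0 m) or (x of stone6 in the frame of bed between -0.044 and 0.044 m and y of stone6 in the frame of bed below 0 m) or (x of stone7 in the frame of bed between -0.044 and 0.044 m and y of stone7 in the frame of bed below 0 m) or (x of stone8 in the frame of bed between -0.044 and 0.044 m and y of stone8 in the frame of bed below 0 m) or (x of stone9 in the frame of bed between -0.044 and 0.044 m and y of stone9 in the frame of bed below 0 m)) and ((x of stone1 in the frame of bed between -0.044 and 0.044 m and y of stone1 in the frame of bed above 0 m) or (x of stone2 in the frame of bed between -0.044 and 0.044 m and y of stone2 in the frame of bed above 0 m) or (x of stone3 in the frame of bed between -0.044 and 0.044 m and y of stone3 in the frame of bed above 0 m) or (x of stone4 in the frame of bed between -0.044 and 0.044 m and y of stone4 in the frame of bed above 0 m) or (x of stone5 in the frame of bed between -0.044 and 0.044 m and y of stone5 in the frame of bed above 0 m) or (x of stone6 in the frame of bed between -0.044 and 0.044 m and y of stone6 in the frame of bed above 0 m) or (x of stone7 in the frame of bed between -0.044 and 0.044 m and y of stone7 in the frame of bed above 0 m) or (x of stone8 in the frame of bed between -0.044 and 0.044 m and y of stone8 in the frame of bed above 0 m) or (x of stone9 in the frame of bed between -0.044 and 0.044 m and y of stone9 in the frame of bed above 0 m)) and ((x of stone1 in the frame of bed above 0.044 m and y of stone1 in the frame of bed below 0 m) or (x of stone2 in the frame of bed above 0.044 m and y of stone2 in the frame of bed below 0 m) or (x of stone3 in the frame of bed above 0.044 m and y of stone3 in the frame of bed below 0 m) or (x of stone4 in the frame of bed above 0.044 m and y of stone4 in the frame of bed below 0 m) or (x of stone5 in the frame of bed above 0.044 m and y of stone5 in the frame of bed below 0 m) or (x of stone6 in the frame of bed above 0.044 m and y of stone6 in the frame of bed below 0 m) or (x of stone7 in the frame of bed above 0.044 m and y of stone7 in the frame of bed below 0 m) or (x of stone8 in the frame of bed above 0.044 m and y of stone8 in the frame of bed below 0 m) or (x of stone9 in the frame of bed above 0.044 m and y of stone9 in the frame of bed below 0 m)) and ((x of stone1 in the frame of bed above 0.044 m and y of stone1 in the frame of bed above 0 m) or (x of stone2 in the frame of bed above 0.044 m and y of stone2 in the frame of bed above 0 m) or (x of stone3 in the frame of bed above 0.044 m and y of stone3 in the frame of bed above 0 m) or (x of stone4 in the frame of bed above 0.044 m and y of stone4 in the frame of bed above 0 m) or (x of stone5 in the frame of bed above 0.044 m and y of stone5 in the frame of bed above 0 m) or (x of stone6 in the frame of bed above 0.044 m and y of stone6 in the frame of bed above 0 m) or (x of stone7 in the frame of bed above 0.044 m and y of stone7 in the frame of bed above 0 m) or (x of stone8 in the frame of bed above 0.044 m and y of stone8 in the frame of bed above 0 m) or (x of stone9 in the frame of bed above 0.044 m and y of stone9 in the frame of bed above 0 m)) and z of stone1 in the frame of bed between 0.005 and 0.018 m and z of stone2 in the frame of bed between 0.005 and 0.018 m and z of stone3 in the frame of bed between 0.005 and 0.018 m and z of stone4 in the frame of bed between 0.005 and 0.018 m and z of stone5 in the frame of bed between 0.005 and 0.018 m and z of stone6 in the frame of bed between 0.005 and 0.018 m and z of stone7 in the frame of bed between 0.005 and 0.018 m and z of stone8 in the frame of bed between 0.005 and 0.018 m and z of stone9 in the frame of bed between 0.005 and 0.018 m), for 0.2 s.
At the end, for the whole second after the job is handed in: All nine stones lie still on the bed floor (centre under 18 mm above it). Each third of the bed's length (near, middle, far) has a stone centre in both its left and right half. The rake hangs upright within 0.12 rad in the fork, handle centre 38 +-5 mm above the seat, within 10 mm sideways (all of step 2 and x of rake_grip in the frame of stand_seat between -0.04 and 0.06 m and y of rake_grip in the frame of stand_seat between -0.01 and 0.01 m and z of rake_grip in the frame of stand_seat between 0.033 and 0.043 m and angle between rake_grip's own z axis and vertical below 0.12 rad and linear speed of each of stone1, stone2, stone3, stone4, stone5, stone6, stone7, stone8, stone9 below 0.02 m/s); the robot touches nothing.
It fails at once if a stone is touched by the gripper or arm instead of the rake (contact force between any of the fingers, the arm and stone1 above 0.5 N or contact force between any of the fingers, the arm and stone2 above 0.5 N or contact force between any of the fingers, the arm and stone3 above 0.5 N or contact force between any of the fingers, the arm and stone4 above 0.5 N or contact force between any of the fingers, the arm and stone5 above 0.5 N or contact force between any of the fingers, the arm and stone6 above 0.5 N or contact force between any of the fingers, the arm and stone7 above 0.5 N or contact force between any of the fingers, the arm and stone8 above 0.5 N or contact force between any of the fingers, the arm and stone9 above 0.5 N).
It fails at once if a bystander is moved by more than 20 mm (distance of any of tin, screwdriver, element from where it was at the start of the episode above 0.02 m).
It also fails if it takes over 62 s, if anything falls off the work surface, if the arm or the gripper's body presses on something with over 40 N, if the wrist force passes 120 N, or if a joint passes its speed limit or range.

## Working session

There is one attempt and no reset: what is moved stays moved. The work goes in short steps, Python scripts to look and compute and a tool call to move; the robot and the scene stay as the last step left them, time stands still between calls to the robot, and variables do not carry over. Pictures are saved under pics/ and viewed, about 8 in all and at most 12, crops included, and the job is handed in when it is done.

Besides the shell and the picture viewer there is one more tool, called after ">>>" as a command line: name --argument value ..., lists and objects as JSON in quotes. apply_moves: Moves the arm, as the interface text tells. Its arguments: {"type":"object","properties":{"gripper":{"type":"array"},"delta_pos":{"type":"array"},"dr":{"type":"array"},"newtons":{"type":"number"}},"required":["gripper","delta_pos","dr"]}

```bash
mkdir -p pics; ls; python3 - <<'E'
from workcell import status, eyes
import cv2, numpy as np
s=status.state(); print(s)
for c in ["scene","top"]:
    im=eyes.get_image(c); cv2.imwrite(f"pics/a_{c}.png",im["frame"])
    print(c,im["fx"],im["cx"],im["cy"],np.round(im["dist_coeffs"],3),np.round(im["R"],3).tolist(),np.round(im["t"],3))
    for n in ["bed","rack_lip","rake_grip","rake_edge","stand_seat","tin","screwdriver","element","stone8","stone2"]:
        print(n,[(np.round(d["xyz"],3).tolist(),round(d["confidence"],2)) for d in eyes.landmark_of(n,c)][:9])
E
```

```text
pics
{'time': 0.0, 'joints': array([ 1.16483676,  0.68997606, -0.19451081,  1.56632059,  0.15731669,
        0.90249221, -0.21511273]), 'qvel': array([ 1.97976324e-03, -6.04235748e-04, -5.93454777e-04, -5.42037681e-04,
        1.19262493e-03, -6.75820610e-04,  3.47831130e-05]), 'joint_efforts': array([-4.28046851e-04, -5.27561688e+01, -1.26665957e+00, -1.53428113e+01,
       -5.26303018e-02,  6.60761187e-03,  1.30760650e-04]), 'eef_pos': array([ 0.26576346, -0.56499779,  0.23792114]), 'tcp_rot': array([ 9.75914915e-01,  2.18149641e-01, -2.66726668e-04, -8.61223062e-04]), 'wrist_force': array([-0.77778071,  0.3924406 ,  0.07420607]), 'wrist_torque': array([0.00396924, 0.01607591, 0.06071921]), 'width': 0.08754903837948694}
scene 497.68928233168305 284.9126427051842 212.03752238269706 [0.017 0.    0.    0.    0.   ] [[0.485, 0.875, -0.009], [0.603, -0.342, -0.72], [-0.633, 0.344, -0.694]] [-0.187 -0.163  1.789]
bed [([0.599, -0.055, 0.031], 0.66), ([0.468, -0.315, 0.025], 0.55)]
rack_lip [([0.651, -0.053, 0.177], 0.95)]
rake_grip [([0.175, -0.209, 0.017], 0.92), ([0.479, -0.31, 0.183],
[... 1327 characters left out ...]
[([0.476, -0.309, 0.147], 0.9), ([0.7, -0.006, 0.038], 0.6)]
tin [([0.654, -0.097, 0.035], 0.74), ([0.446, 0.289, 0.0], 0.57)]
screwdriver [([0.647, -0.342, 0.002], 0.79)]
element [([0.652, 0.335, 0.0], 0.6), ([0.708, -0.089, 0.037], 0.54)]
stone8 [([0.653, -0.094, 0.057], 0.58), ([0.655, -0.094, 0.039], 0.53), ([0.648, -0.053, 0.06], 0.49), ([0.709, -0.089, 0.039], 0.47), ([0.708, -0.047, 0.042], 0.47), ([0.648, -0.004, 0.06], 0.45), ([0.704, -0.006, 0.041], 0.44)]
stone2 [([0.653, -0.094, 0.057], 0.58), ([0.655, -0.094, 0.039], 0.53), ([0.648, -0.053, 0.06], 0.49), ([0.709, -0.089, 0.039], 0.47), ([0.708, -0.047, 0.042], 0.47), ([0.648, -0.004, 0.06], 0.45), ([0.704, -0.006, 0.041], 0.44)]
```

View pics/a_scene.png

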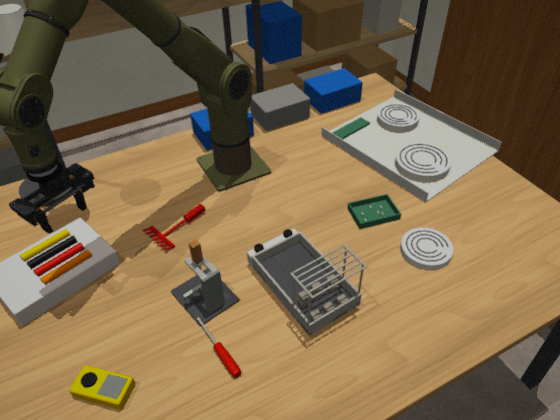

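View pics/a_top.png

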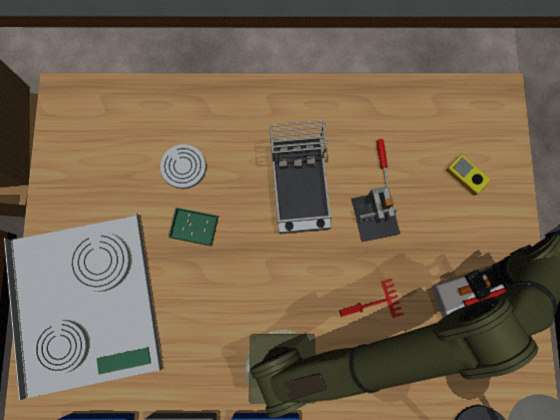

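The scene picture shows the rake (orange handle) in its stand at about (198,255), the bed at (303,280), a red rake decoy at (178,228) and the screwdriver at (220,350). In the top picture the stand is at (380,205) and the bed at (302,180), both slightly yawed. Next I'll measure the yaws and the post height.

```bash
cat > h.py <<'E'
from workcell import status, eyes
import cv2, numpy as np
from scipy.spatial.transform import Rotation as Ro
def cloud(c):
    im=eyes.get_image(c); z=im["range_z"]; h,w=z.shape
    K=np.array([[im["fx"],0,im["cx"]],[0,im["fy"],im["cy"]],[0,0,1]])
    uv=np.stack(np.meshgrid(np.arange(w),np.arange(h)),-1).reshape(-1,1,2).astype(np.float64)
    n=cv2.undistortPoints(uv,K,np.array(im["dist_coeffs"])).reshape(-1,2)
    P=np.c_[n,np.ones(len(n))]*z.reshape(-1,1)
    X=(P-im["t"])@np.array(im["R"]); X[z.ravel()==0]=np.nan
    return im,X.reshape(h,w,3)
def box(X,lo,hi): 
    X=X.reshape(-1,3); return X[((X>lo)&(X<hi)).all(1)]
def rect(P):
    (c,s,a)=cv2.minAreaRect(P[:,:2].astype(np.float32)*1000); return np.round(c,1),np.round(s,1),round(a,1),len(P)
def tool():
    s=status.state(); R=Ro.from_quat(s["tcp_rot"]).as_matrix()
    return s,R
E
python3 - <<'E'
from h import *
for c in ["top","scene"]:
    im,X=cloud(c); print(c)
    print("bed walls",rect(box(X,[.42,-.17,.055],[.76,.07,.072])))
    print("bed outline",rect(box(X,[.45,-.17,.02],[.76,.07,.072])))
    S=box(X,[.38,-.42,.005],[.6,-.21,.25])
    print("plate",rect(S[S[:,2]<.014]))
    for a,b in [(.05,.10),(.10,.13),(.13,.15),(.15,.17),(.17,.19),(.19,.21),(.21,.25)]:
        q=S[(S[:,2]>a)&(S[:,2]<b)]
        if len(q): print(a,b,rect(q),np.round([q.min(0),q.max(0)],3).tolist())
    H=box(X,[.4,-.38,.19],[.55,-.25,.23]); print("top of handle mean",H.mean(0) if len(H) else None)
E
```

```text
top
bed walls (array([579.7, -58.9]), array([309.1, 168.4]), 5.2, 952)
bed outline (array([588.4, -58. ]), array([291.5, 168.5]), 5.2, 4058)
plate (array([ 490.2, -315. ]), array([219.5, 209.5]), 0.1, 1140)
0.05 0.1 (array([ 507.7, -299.7]), array([ 68.9, 118.3]), 14.5, 132) [[0.461, -0.365, 0.05], [0.536, -0.25, 0.1]]
0.1 0.13 (array([ 525.4, -291.6]), array([43.3, 13.9]), 80.0, 26) [[0.521, -0.314, 0.101], [0.536, -0.27, 0.127]]
0.13 0.15 (array([ 495.5, -304.6]), array([94.3, 49.4]), 11.1, 290) [[0.448, -0.336, 0.13], [0.546, -0.272, 0.15]]
0.15 0.17 (array([ 493.4, -304.4]), array([91.3, 43.3]), 10.7, 42) [[0.444, -0.332, 0.15], [0.538, -0.282, 0.17]]
0.17 0.19 (array([ 473. , -304.8]), array([28.4, 13.2]), 64.0, 21) [[0.468, -0.321, 0.171], [0.485, -0.295, 0.19]]
0.19 0.21 (array([ 473.4, -304.7]), array([27.5, 14.1]), 58.5, 21) [[0.468, -0.32, 0.192], [0.487, -0.296, 0.209]]
0.21 0.25 (array([ 480.2, -307.7]), array([19.9, 23. ]), 13.7, 55) [[0.469, -0.321, 0.211], [0.491, -0.296, 0.223]]
top of handle mean [ 0.47847469 -0.30682924  0.21104941]
scene
bed walls (array([580.4, -5
[... 330 characters left out ...]
([61.3, 51.7]), 11.8, 158) [[0.485, -0.324, 0.1], [0.549, -0.272, 0.13]]
0.13 0.15 (array([ 497.9, -307.3]), array([98.1, 51.1]), 12.5, 423) [[0.453, -0.338, 0.13], [0.55, -0.273, 0.15]]
0.15 0.17 (array([ 509.5, -310.3]), array([28.9, 75.4]), 89.9, 80) [[0.472, -0.325, 0.15], [0.547, -0.296, 0.17]]
0.17 0.19 (array([ 487.5, -311. ]), array([27.9, 15.3]), 64.0, 59) [[0.475, -0.322, 0.17], [0.495, -0.296, 0.189]]
0.19 0.21 (array([ 487.8, -311.7]), array([29.3, 15.5]), 61.6, 66) [[0.474, -0.322, 0.19], [0.496, -0.296, 0.21]]
0.21 0.25 (array([ 482.9, -307.8]), array([23.5, 24. ]), 18.3, 72) [[0.47, -0.322, 0.21], [0.496, -0.296, 0.219]]
top of handle mean [ 0.48598659 -0.30955069  0.2075728 ]
```

```bash
python3 - <<'E'
from workcell import eyes
import cv2
im=eyes.get_image("scene")["frame"]
a=cv2.resize(im[230:320,160:250],None,fx=6,fy=6,interpolation=cv2.INTER_CUBIC)
cv2.imwrite("pics/b.png",a)
E
```

```text
(no output)
```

View pics/b.png

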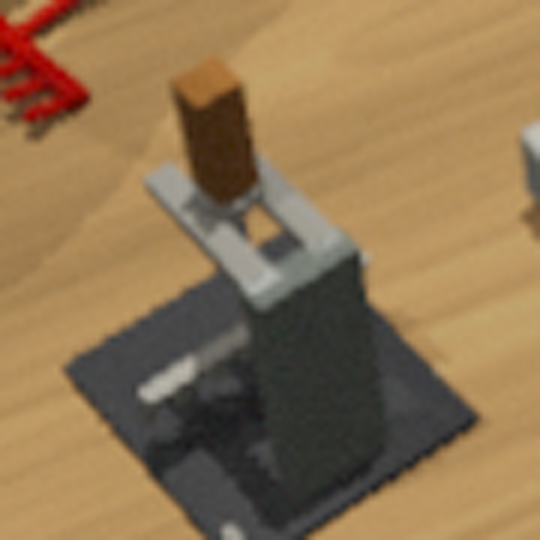

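The crop shows the post ending at prong height, so only the handle stands above about 0.15 m. The stand is yawed about 11.5° and the bed about 5.2°. I'll write a small planner for the rows and then move.

```bash
cat >> h.py <<'E'
BED=np.array([.595,-.056,.030]); BY=np.radians(5.2)
SEAT=np.array([.480,-.309,.145]); SY=np.radians(11.5)
def Rtool(yaw,lean=0.):   # tool y -> forward (yaw), z down; lean: handle top towards robot
    x=np.array([-np.sin(yaw),np.cos(yaw),0]); z=np.array([0,0,-1.]); y=np.cross(z,x)
    return np.c_[x,y,z]@Ro.from_rotvec([-lean,0,0]).as_matrix()
def plan(p,R,n,s=None):
    s=s or status.state(); R0=Ro.from_quat(s["tcp_rot"]); p0=np.array(s["eef_pos"])
    d=(R0.inv()*Ro.from_matrix(R)).as_rotvec()/n; dp=(np.array(p)-p0)/n
    print("n",n,"dpos",[np.round((R0*Ro.from_rotvec(d*i)).inv().apply(dp),4).tolist() for i in range(n)],"dr",np.round(d,3).tolist())
def show():
    s,R=tool(); print("t",round(s["time"],2),"tcp",np.round(s["eef_pos"],4),"R",np.round(R,3).tolist(),"q",np.round(s["joints"],2),"w",round(s["width"],4),"F",np.round(s["wrist_force"],1),"T",np.round(s["wrist_torque"],2))
    return s,R
E
python3 -c "
from h import *
show(); plan([.480,-.309,.25],Rtool(SY),10)"
```

```text
t 1.25 tcp [ 0.2661 -0.5655  0.2387] R [[0.905, 0.426, 0.0], [0.426, -0.905, -0.0], [0.0, 0.0, -1.0]] q [ 1.16  0.69 -0.19  1.57  0.16  0.9  -0.22] w 0.0882 F [-0.3  0.   0.7] T [0.03 0.07 0.04]
n 10 dpos [[0.0303, -0.0141, -0.0011], [0.0319, -0.01, -0.0011], [0.0329, -0.0056, -0.0011], [0.0334, -0.0012, -0.0011], [0.0332, 0.0032, -0.0011], [0.0325, 0.0076, -0.0011], [0.0312, 0.0119, -0.0011], [0.0294, 0.0159, -0.0011], [0.027, 0.0197, -0.0011], [0.0242, 0.0231, -0.0011]] dr [0.0, 0.0, -0.133]
```

>>> apply_moves --gripper '[0.7,0.7,0.7,0.7,0.7]' --delta_pos '[[0.03,-0.014,-0.001],[0.032,-0.01,-0.001],[0.033,-0.006,-0.001],[0.033,-0.001,-0.001],[0.033,0.003,-0.001]]' --dr '[[0,0,-0.133],[0,0,-0.133],[0,0,-0.133],[0,0,-0.133],[0,0,-0.133]]'

```text
time: 1.75
eef_pos: [0.3696, -0.439, 0.243]
tcp_rot: [0.848, 0.53, -0.003, 0.001]
wrist_force: [-0.8, -1.1, 0.9]
width: 0.0615
```

>>> apply_moves --gripper '[0.7,0.7,0.7,0.7,0.7]' --delta_pos '[[0.032,0.008,-0.001],[0.031,0.012,-0.001],[0.029,0.016,-0.001],[0.027,0.02,-0.001],[0.024,0.023,-0.001]]' --dr '[[0,0,-0.133],[0,0,-0.133],[0,0,-0.133],[0,0,-0.133],[0,0,-0.133]]'

```text
time: 2.25
eef_pos: [0.478, -0.3051, 0.248]
tcp_rot: [0.618, 0.786, -0.004, 0.002]
wrist_force: [0.2, 0.2, -0.3]
width: 0.0616
```

```bash
python3 -c "
from h import *
show(); plan([.480,-.309,.25],Rtool(SY),3); plan([.480,-.309,.171],Rtool(SY),4)"
```

```text
t 2.25 tcp [ 0.478  -0.3051  0.248 ] R [[-0.236, 0.972, -0.002], [0.972, 0.236, -0.008], [-0.007, -0.004, -1.0]] q [ 0.81  0.64 -0.56  1.72  0.43  0.9   0.31] w 0.0616 F [ 0.2  0.2 -0.3] T [-0.03 -0.17 -0.03]
n 3 dpos [[-0.0014, 0.0003, -0.0007], [-0.0014, 0.0003, -0.0007], [-0.0014, 0.0004, -0.0007]] dr [-0.001, 0.002, 0.012]
n 4 dpos [[-0.0009, 0.0003, 0.0192], [-0.001, 0.0003, 0.0192], [-0.001, 0.0003, 0.0192], [-0.001, 0.0003, 0.0192]] dr [-0.001, 0.002, 0.009]
```

>>> apply_moves --gripper '[0.7,0.7,0.7,0.7,0.7]' --delta_pos '[[-0.001,0,0.019],[-0.001,0,0.019],[-0.001,0,0.019],[-0.001,0,0.019],[0,0,0]]' --dr '[[0,0,0.009],[0,0,0.009],[0,0,0.009],[0,0,0.009],[0,0,0]]'

```text
time: 2.75
eef_pos: [0.4859, -0.3029, 0.1717]
tcp_rot: [0.627, 0.779, -0.0, 0.004]
wrist_force: [-0.2, -0.3, 0.1]
width: 0.0618
```

>>> apply_moves --gripper '[0,0,0,0,0]' --delta_pos '[[0,0,0],[0,0,0],[0,0,0],[0,0,0],[0,0,0]]' --dr '[[0,0,0],[0,0,0],[0,0,0],[0,0,0],[0,0,0]]' --newtons 30

```text
time: 3.25
eef_pos: [0.487, -0.304, 0.175]
tcp_rot: [0.627, 0.779, -0.0, 0.006]
wrist_force: [-1.6, -1.2, 1.3]
width: 0.0239
```

```bash
python3 -c "
from h import *
show()
for c in ['scene','top']:
  print([(np.round(d['xyz'],3).tolist(),round(d['confidence'],2)) for d in eyes.landmark_of('rake_edge',c)])
im=eyes.get_image('scene')['frame'][170:330,120:320]
cv2.imwrite('pics/c.png',cv2.resize(im,None,fx=3.5,fy=3.5,interpolation=cv2.INTER_CUBIC))
"
```

```text
t 3.25 tcp [ 0.487 -0.304  0.175] R [[-0.213, 0.977, 0.01], [0.977, 0.213, -0.008], [-0.01, 0.008, -1.0]] q [ 0.77  0.74 -0.5   1.79  0.51  0.73  0.21] w 0.0239 F [-1.6 -1.2  1.3] T [-0.07  0.24  0.01]
[([0.221, -0.369, 0.011], 0.89), ([0.466, -0.316, 0.024], 0.88)]
[([0.22, -0.364, 0.014], 0.93), ([0.468, -0.308, 0.026], 0.72)]
```

View pics/c.png

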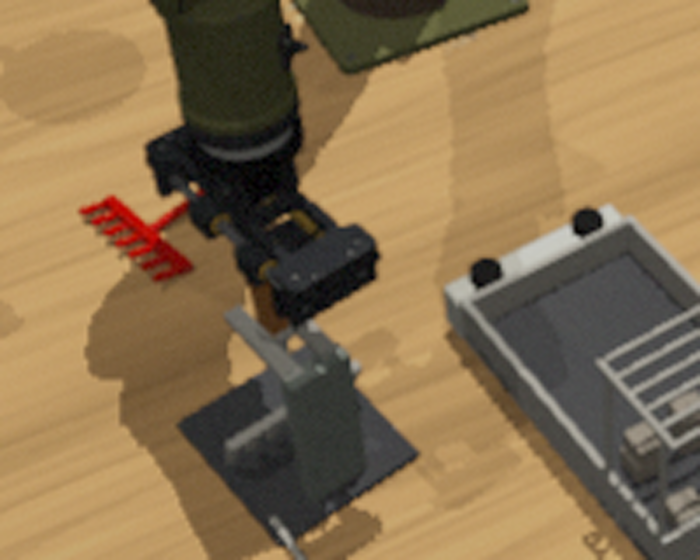

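The gripper is around the orange handle (about (265,305) in the crop) and still closing at 24 mm. I'll finish closing with more force.

>>> apply_moves --gripper '[0,0,0]' --delta_pos '[[0,0,0],[0,0,0],[0,0,0]]' --dr '[[0,0,0],[0,0,0],[0,0,0]]' --newtons 50

```text
time: 3.7
eef_pos: [0.4872, -0.304, 0.1749]
tcp_rot: [0.627, 0.779, -0.0, 0.006]
wrist_force: [-0.2, 0.1, 0.7]
width: 0.0195
```

```bash
python3 -c "
from h import *
show()
for c in ['scene','top']:
  print([(np.round(d['xyz'],3).tolist(),round(d['confidence'],2)) for d in eyes.landmark_of('rake_edge',c)+eyes.landmark_of('rake_grip',c)])
"
```

```text
t 3.7 tcp [ 0.4872 -0.304   0.1749] R [[-0.213, 0.977, 0.01], [0.977, 0.213, -0.008], [-0.01, 0.008, -1.0]] q [ 0.76  0.74 -0.5   1.79  0.51  0.73  0.21] w 0.0195 F [-0.2  0.1  0.7] T [-0.03  0.07  0.01]
[([0.219, -0.368, 0.013], 0.83), ([0.476, -0.312, 0.028], 0.75), ([0.657, -0.094, 0.038], 0.22), ([0.706, -0.047, 0.037], 0.64), ([0.488, -0.31, 0.185], 0.54)]
[([0.22, -0.364, 0.014], 0.93), ([0.468, -0.308, 0.026], 0.72), ([0.174, -0.212, 0.016], 0.86), ([0.482, -0.305, 0.183], 0.77), ([0.594, -0.053, 0.032], 0.3)]
```

```bash
cat >> h.py <<'E'
E_T=np.array([-.004,-.010,.152])   # rake edge in tool frame
def bedR(): 
    c,s=np.cos(BY),np.sin(BY); return np.array([[c,-s,0],[s,c,0],[0,0,1]])
def rk(x,y,z,leandeg):    # tip at bed coords (mm) -> tcp, R
    R=Rtool(BY,np.radians(leandeg)); p=BED+bedR()@(np.array([x,y,z])/1000)
    return p-R@E_T,R
def tip():
    s,R=show(); e=np.array(s["eef_pos"])+R@E_T
    z=-R[:,2]; print("tip bed mm",np.round(bedR().T@(e-BED)*1000,1),"lean",round(np.degrees(np.arctan2(-z[0],z[2])),1),"side",round(np.degrees(np.arcsin(z[1])),1))
E
python3 -c "
from h import *
tip()
p,R=rk(-60,0,70,0); print(p); p,R=rk(-20,0,70,35); print(p)
p,R=rk(85,0,3,35); print(p)"
```

```text
t 3.9 tcp [ 0.4872 -0.3039  0.1749] R [[-0.213, 0.977, 0.01], [0.977, 0.213, -0.008], [-0.01, 0.008, -1.0]] q [ 0.76  0.74 -0.5   1.79  0.51  0.73  0.21] w 0.0196 F [-0.1 -0.3  0.8] T [-0.02  0.08 -0.02]
tip bed mm [-137.9 -243.7   -7.2] lean 0.6 side 0.5
[ 0.54484325 -0.05654809  0.252     ]
[ 0.49605278 -0.06098837  0.23024688]
[ 0.60062065 -0.05147195  0.16324688]
```

>>> apply_moves --gripper '[0,0,0,0,0]' --delta_pos '[[0,0,-0.008],[0,0,-0.006],[0,-0.025,0],[0,-0.035,0],[0,-0.035,-0.005]]' --dr '[[0,0,0],[0,0,0],[0,0,0],[0,0,0],[0,0,0]]'

```text
time: 4.4
eef_pos: [0.3992, -0.3215, 0.1948]
tcp_rot: [0.624, 0.781, 0.004, 0.01]
wrist_force: [-0.3, -0.0, -0.7]
width: 0.0191
```

```bash
python3 -c "
from h import *
tip()
p,R=rk(-60,0,75,10); print(p);plan(p,R,10)
for c in ['scene','top']:
  print([(np.round(d['xyz'],3).tolist(),round(d['confidence'],2)) for d in eyes.landmark_of('rake_edge',c)+eyes.landmark_of('rake_grip',c)])
"
```

```text
t 4.4 tcp [ 0.3992 -0.3215  0.1948] R [[-0.221, 0.975, 0.02], [0.975, 0.221, -0.006], [-0.01, 0.018, -1.0]] q [ 0.92  0.64 -0.53  1.96  0.51  0.66  0.3 ] w 0.0191 F [-0.3 -0.  -0.7] T [-0.09 -0.05 -0.02]
tip bed mm [-225.6 -253.1   12.7] lean 1.1 side 0.3
[ 0.51840606 -0.05895406  0.25642726]
n 10 dpos [[0.0229, 0.0175, -0.0061], [0.0231, 0.0173, -0.0058], [0.0234, 0.0171, -0.0056], [0.0236, 0.0169, -0.0053], [0.0238, 0.0166, -0.005], [0.024, 0.0164, -0.0048], [0.0242, 0.0162, -0.0045], [0.0245, 0.0159, -0.0043], [0.0247, 0.0156, -0.0041], [0.0249, 0.0154, -0.0038]] dr [-0.016, -0.0, 0.013]
[([0.219, -0.368, 0.013], 0.83), ([0.476, -0.312, 0.028], 0.75), ([0.657, -0.094, 0.038], 0.22), ([0.706, -0.047, 0.037], 0.64), ([0.488, -0.31, 0.185], 0.54)]
[([0.22, -0.364, 0.014], 0.93), ([0.468, -0.308, 0.026], 0.72), ([0.174, -0.212, 0.016], 0.86), ([0.482, -0.305, 0.183], 0.77), ([0.594, -0.053, 0.032], 0.3)]
```

>>> apply_moves --gripper '[0,0,0,0,0]' --delta_pos '[[0,0,-0.035],[0,0,-0.035],[0.025,0.017,0],[0.025,0.017,0],[0.025,0.017,0]]' --dr '[[0,0,0.01],[0,0,0.01],[-0.02,0,0.014],[-0.02,0,0.014],[-0.02,0,0.014]]'

```text
time: 5.1
eef_pos: [0.4383, -0.2396, 0.2699]
tcp_rot: [0.651, 0.758, 0.027, 0.03]
wrist_force: [-11.0, -4.5, -1.6]
width: 0.0206
```

```bash
python3 -c "
from h import *
[eyes.get_image(c) for c in ['scene','top']]
tip()
p,R=rk(-40,0,85,20); print(p);plan(p,R,6)
for c in ['scene','top']:
  print([(np.round(bedR().T@(d['xyz']-BED)*1e3),round(d['confidence'],2)) for d in eyes.landmark_of('rake_edge',c)+eyes.landmark_of('rake_grip',c)])
"
```

```text
t 5.2 tcp [ 0.4395 -0.2345  0.2704] R [[-0.158, 0.984, 0.082], [0.987, 0.158, 0.007], [-0.006, 0.082, -0.997]] q [ 0.82  0.5  -0.6   1.95  0.38  0.73  0.17] w 0.0198 F [-7.   4.7 11.8] T [ 1.03  1.98 -0.33]
tip bed mm [-168.2 -168.4   88.1] lean 4.7 side -0.4
[ 0.51238724 -0.05950182  0.26125348]
n 6 dpos [[0.0269, 0.0164, 0.0027], [0.0271, 0.016, 0.0034], [0.0273, 0.0155, 0.0041], [0.0274, 0.015, 0.0047], [0.0276, 0.0145, 0.0053], [0.0278, 0.0139, 0.0059]] dr [-0.044, -0.001, 0.011]
[(array([-404., -274.,  -20.]), 0.94), (array([-184., -189.,   91.]), 0.67), (array([ 54.,  -3., 148.]), 0.21), (array([-431., -115.,  -12.]), 0.89), (array([-177., -175.,  248.]), 0.65)]
[(array([-177., -182.,   91.]), 0.63), (array([-436., -115.,  -13.]), 0.61), (array([-174., -169.,  242.]), 0.41)]
```

>>> apply_moves --gripper '[0,0]' --delta_pos '[[0,0,0],[0,0,0]]' --dr '[[0,0,0],[0,0,0]]'

```text
time: 5.6
eef_pos: [0.438, -0.2334, 0.2706]
tcp_rot: [0.649, 0.76, 0.028, 0.026]
wrist_force: [-2.7, -2.0, 1.2]
width: 0.0196
```

```bash
python3 -c "
from h import *
im=[eyes.get_image(c) for c in ['scene','top']]
tip()
p,R=rk(-40,0,85,20); print(p);plan(p,R,6)
for c in ['scene','top']:
  print([(np.round(bedR().T@(d['xyz']-BED)*1e3),round(d['confidence'],2)) for d in eyes.landmark_of('rake_edge',c)+eyes.landmark_of('rake_grip',c)])
cv2.imwrite('pics/d.png',np.hstack([cv2.resize(im[0]['frame'][130:330,100:380],None,fx=1.4,fy=1.4),cv2.resize(im[1]['frame'][80:280,200:480],None,fx=1.4,fy=1.4)]))
"
```

```text
t 5.7 tcp [ 0.4383 -0.2337  0.2707] R [[-0.157, 0.985, 0.077], [0.988, 0.156, 0.009], [-0.003, 0.077, -0.997]] q [ 0.82  0.5  -0.6   1.95  0.37  0.73  0.17] w 0.0199 F [-3.9  1.1  2.3] T [-0.26  1.25 -0.3 ]
tip bed mm [-170.  -167.2   88.4] lean 4.4 side -0.5
[ 0.51238724 -0.05950182  0.26125348]
n 6 dpos [[0.0268, 0.0166, 0.0028], [0.0269, 0.0161, 0.0035], [0.0271, 0.0157, 0.0041], [0.0273, 0.0152, 0.0048], [0.0275, 0.0146, 0.0054], [0.0276, 0.0141, 0.006]] dr [-0.045, -0.002, 0.011]
[(array([-178., -184.,   89.]), 0.89), (array([-402., -275.,  -19.]), 0.74), (array([-430., -116.,  -10.]), 0.95), (array([-174., -167.,  248.]), 0.77)]
[(array([-176., -186.,   90.]), 0.46), (array([-434., -114.,  -16.]), 0.7), (array([-173., -164.,  246.]), 0.64)]
```

View pics/d.png

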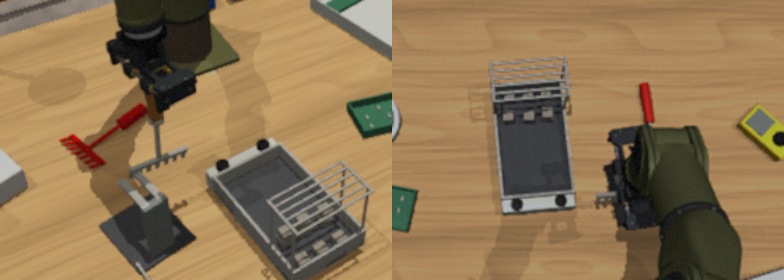

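The picture shows the rake held out of the stand, head at (160,160) in the left half, but it has rolled sideways in the grip. I'll model that roll and compensate for it with the tool, using a firmer grip and gentler moves.

```bash
cat >> h.py <<'E'
def setroll(phi,pitch):   # rake orientation in the tool; phi about tool y, pitch about tool x (rad)
    global RR,E_T
    RR=Ro.from_euler('yx',[phi,pitch]).as_matrix()
    pv=np.array([0,0,-.019]); E_T=pv+RR@(np.array([-.004,-.010,.152])-pv)
def rk(x,y,z,leandeg,roll=0.):
    Rk=Rtool(BY,np.radians(leandeg)); R=Rk@RR.T; p=BED+bedR()@(np.array([x,y,z])/1000)
    return p-R@E_T,R
def tip():
    s,R=show(); e=np.array(s["eef_pos"])+R@E_T; z=bedR().T@(-(R@RR)[:,2]); x=bedR().T@(R@RR)[:,1]
    print("tip bed mm",np.round(bedR().T@(e-BED)*1000,1),"lean",round(np.degrees(np.arctan2(-z[0],z[2])),1),"side",round(np.degrees(np.arcsin(z[1])),1),"yaw",round(np.degrees(np.arctan2(x[1],x[0])),1))
    return s,R
def see(n=2):
    s,R=tool(); o=[]
    for _ in range(n):
        for c in ["scene","top"]:
            eyes.get_image(c)
            for d in eyes.landmark_of("rake_edge",c):
                e=R.T@(np.array(d["xyz"])-s["eef_pos"])
                if abs(e-E_T).max()<.05: o.append(e)
    o=np.array(o); print("edge in tool",np.round(o.mean(0)*1e3,1),"sd",np.round(o.std(0)*1e3,1),len(o),"model",np.round(E_T*1e3,1))
setroll(0,0)
E
python3 -c "
from h import *
see(3)
from scipy.optimize import fsolve
"
```

```text
edge in tool [-18.8 -18.7 148.3] sd [1.3 2.5 1.2] 6 model [ -4. -10. 152.]
```

```bash
sed -i 's/^setroll(0,0)/setroll(-.087,.05)/' h.py; python3 -c "
from h import *
tip(); p,R=rk(-45,0,80,15); plan(p,R,10)"
```

```text
t 6.5 tcp [ 0.4384 -0.2339  0.2706] R [[-0.156, 0.985, 0.078], [0.988, 0.156, 0.009], [-0.003, 0.079, -0.997]] q [ 0.82  0.5  -0.6   1.95  0.37  0.73  0.17] w 0.0203 F [-3.9  1.   3.4] T [-0.06  1.3  -0.28]
tip bed mm [-177.4 -182.7   89.4] lean 2.0 side 5.0 yaw 3.8
n 10 dpos [[0.0162, 0.0108, 0.0019], [0.0162, 0.0107, 0.0023], [0.0163, 0.0105, 0.0026], [0.0163, 0.0103, 0.003], [0.0164, 0.0102, 0.0034], [0.0164, 0.01, 0.0037], [0.0164, 0.0098, 0.0041], [0.0164, 0.0096, 0.0045], [0.0165, 0.0094, 0.0048], [0.0165, 0.0092, 0.0052]] dr [-0.024, 0.008, 0.006]
```

>>> apply_moves --gripper '[0,0,0,0,0]' --delta_pos '[[0.008,0.005,0.001],[0.016,0.011,0.002],[0.016,0.011,0.003],[0.016,0.01,0.003],[0.016,0.01,0.003]]' --dr '[[-0.024,0.008,0.006],[-0.024,0.008,0.006],[-0.024,0.008,0.006],[-0.024,0.008,0.006],[-0.024,0.008,0.006]]' --newtons 60

```text
time: 7.0
eef_pos: [0.4534, -0.1698, 0.2549]
tcp_rot: [0.67, 0.738, 0.068, 0.036]
wrist_force: [-8.1, -1.2, 0.4]
width: 0.0206
```

>>> apply_moves --gripper '[0,0,0,0,0]' --delta_pos '[[0.016,0.01,0.003],[0.016,0.01,0.004],[0.016,0.01,0.004],[0.016,0.009,0.004],[0.012,0.007,0.003]]' --dr '[[-0.024,0.008,0.006],[-0.024,0.008,0.006],[-0.024,0.008,0.006],[-0.024,0.008,0.006],[-0.024,0.008,0.006]]'

```text
time: 7.5
eef_pos: [0.5042, -0.0853, 0.2514]
tcp_rot: [0.675, 0.722, 0.136, 0.066]
wrist_force: [0.3, -0.1, -1.0]
width: 0.0199
```

```bash
python3 -c "
from h import *
tip(); see(2); p,R=rk(-30,0,65,35); plan(p,R,8)"
```

```text
t 7.5 tcp [ 0.5042 -0.0853  0.2514] R [[-0.081, 0.957, 0.279], [0.993, 0.052, 0.107], [0.088, 0.286, -0.954]] q [ 0.55  0.49 -0.55  2.11  0.36  0.34 -0.17] w 0.0199 F [ 0.3 -0.1 -1. ] T [-0.1   0.24  0.06]
tip bed mm [-67.8 -26.9  71.1] lean 13.7 side 0.2 yaw -1.8
edge in tool nan sd nan 0 model [-18.8 -18.5 150.3]
n 8 dpos [[0.0033, -0.0025, 0.0028], [0.0033, -0.0026, 0.0027], [0.0034, -0.0027, 0.0026], [0.0034, -0.0028, 0.0025], [0.0034, -0.0029, 0.0024], [0.0034, -0.0029, 0.0022], [0.0034, -0.003, 0.0021], [0.0035, -0.0031, 0.002]] dr [-0.047, 0.002, -0.008]h.py:59: RuntimeWarning: Mean of empty slice.
  o=np.array(o); print("edge in tool",np.round(o.mean(0)*1e3,1),"sd",np.round(o.std(0)*1e3,1),len(o),"model",np.round(E_T*1e3,1))
  ret = ret.dtype.type(ret / rcount)
  ret = _var(a, axis=axis, dtype=dtype, out=out, ddof=ddof,
  arrmean = um.true_divide(arrmean, div, out=arrmean,
  ret = ret.dtype.type(ret / rcount)
```

>>> apply_moves --gripper '[0,0,0,0,0]' --delta_pos '[[0.003,-0.003,0.002],[0.004,-0.003,0.002],[0.004,-0.003,0.002],[0.004,-0.003,0.002],[0.004,-0.003,0.002]]' --dr '[[-0.06,0,-0.01],[-0.06,0,-0.01],[-0.06,0,-0.01],[-0.06,0,-0.01],[-0.06,0,-0.01]]'

```text
time: 8.4
eef_pos: [0.4841, -0.0833, 0.2373]
tcp_rot: [0.663, 0.722, 0.169, 0.107]
wrist_force: [-0.5, -0.2, -1.6]
width: 0.0197
```

>>> apply_moves --gripper '[0,0,0,0]' --delta_pos '[[0.003,-0.003,0.002],[0.003,-0.003,0.002],[0,0,0],[0,0,0]]' --dr '[[-0.05,0,0],[-0.03,0,0],[0,0,0],[0,0,0]]'

```text
time: 8.8
eef_pos: [0.4766, -0.0842, 0.2311]
tcp_rot: [0.662, 0.72, 0.172, 0.114]
wrist_force: [-0.1, -0.4, -1.5]
width: 0.02
```

```bash
python3 - <<'E' 2>/dev/null
from h import *
im=[eyes.get_image(c) for c in ['scene','top']]
tip()
for c in ['scene','top']:
  print([(np.round(bedR().T@(d['xyz']-BED)*1e3),round(d['confidence'],2)) for d in eyes.landmark_of('rake_edge',c)+eyes.landmark_of('rake_grip',c)])
cv2.imwrite('pics/e.png',np.hstack([cv2.resize(im[0]['frame'][180:340,210:390],None,fx=2.2,fy=2.2),cv2.resize(im[1]['frame'][90:250,210:390],None,fx=2.2,fy=2.2)]))
E
```

```text
t 8.9 tcp [ 0.4767 -0.0842  0.2312] R [[-0.096, 0.915, 0.392], [0.993, 0.063, 0.096], [0.063, 0.399, -0.915]] q [ 0.65  0.51 -0.69  2.32  1.53  0.18 -1.31] w 0.0199 F [-1.  -0.4 -0.5] T [-0.14  0.42  0.01]
tip bed mm [-77.2 -26.8  55.2] lean 20.6 side 1.5 yaw -1.0
[(array([-91., -85.,  71.]), 0.76), (array([ 57., -45.,  10.]), 0.25), (array([-129.,  -30.,  209.]), 0.87), (array([-429., -113.,   -9.]), 0.64)]
[(array([-83., -88.,  67.]), 0.56), (array([ 57., -44.,   7.]), 0.52), (array([ 55., -44.,  27.]), 0.53)]
```

View pics/e.png

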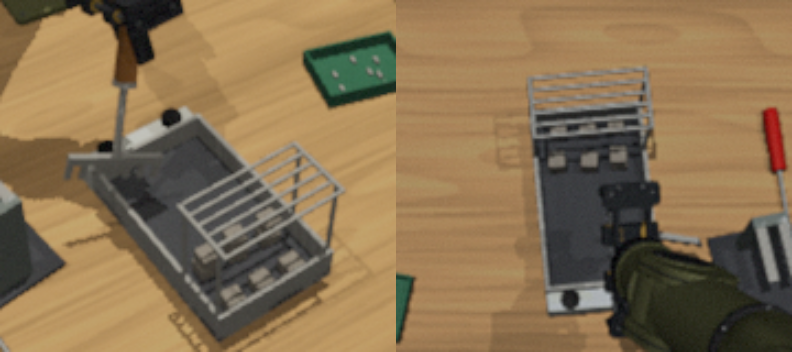

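The rake has rolled about 20° sideways: the head is at (115,160) in the left half of the picture, below the handle at (125,60). The wrist is also close to its singular pose (q6 = 0.18). I'll fit a kinematic model to the logged states and check which leans can be reached before going on.

```bash
cat > kin.py <<'E'
import numpy as np
from scipy.optimize import least_squares
from scipy.spatial.transform import Rotation as Ro
Q=np.array([[1.16483676,.68997606,-.19451081,1.56632059,.15731669,.90249221,-.21511273],[.81,.64,-.56,1.72,.43,.90,.31],[.77,.74,-.5,1.79,.51,.73,.21],
[.92,.64,-.53,1.96,.51,.66,.30],[.82,.5,-.6,1.95,.37,.73,.17],[.55,.49,-.55,2.11,.36,.34,-.17],[.65,.51,-.69,2.32,1.53,.18,-1.31]])
P=np.array([[.26576,-.565,.2379],[.478,-.3051,.248],[.487,-.304,.175],[.3992,-.3215,.1948],[.4383,-.2337,.2707],[.5042,-.0853,.2514],[.4767,-.0842,.2312]])
Z=np.array([[0,0,-1],[-.002,-.008,-1],[.01,-.008,-1],[.02,-.006,-1],[.077,.009,-.997],[.279,.107,-.954],[.392,.096,-.915]])
X=np.array([[.905,.426,0],[-.236,.972,-.007],[-.213,.977,-.01],[-.221,.975,-.01],[-.157,.988,-.003],[-.081,.993,.088],[-.096,.993,.063]])
def fk(q,v,sg):
    o1,o7,h,l1,l2,l3,a=v; f=Ro.from_euler
    A=f('z',sg[0]*q[0]+o1)*f('y',q[1])*f('z',sg[1]*q[2]); B=A*f('y',q[3])*f('z',sg[2]*q[4]); C=B*f('y',q[5])*f('z',sg[3]*q[6]+o7)
    return np.array([0,0,h])+A.apply([a,0,l1])+B.apply([-a,0,l2])+C.apply([0,0,l3]),C
def res(v,sg):
    r=[]
    for q,p,z,x in zip(Q,P,Z,X):
        a,C=fk(q,v,sg); M=C.as_matrix(); r+=[*(a-p),*(.3*(M[:,2]-z)),*(.3*(M[:,0]-x))]
    return r
def fit():
    import itertools; best=None
    for sg in itertools.product([1,-1],repeat=4):
        for o1 in [0,1.57,3.14,-1.57]:
            for o7 in [0,1.57,3.14,-1.57]:
                s=least_squares(res,[o1,o7,.35,.4,.4,.2,0],args=(sg,),max_nfev=40)
                if best is None or s.cost<best[0]: best=(s.cost,sg,s.x)
    return best
E
python3 -c "
from kin import *
b=fit(); print(b[0],b[1],b[2].round(4).tolist()); print(np.abs(res(b[2],b[1])).max())"
```

```text
0.0001522429996641107 (-1, -1, -1, -1) [-0.0635, 1.5101, 0.3018, 0.5825, 0.34, 0.3065, -0.0054]
0.006960375513918235
```

```bash
cat >> kin.py <<'E'
SG=(-1,-1,-1,-1); V=[-0.0635,1.5101,0.3018,0.5825,0.34,0.3065,-0.0054]
LO=np.array([-3.01,-.46,-1.47,.13,-1,.04,-2.66]); HI=np.array([3.01,2.08,1.51,2.56,4.14,2.09,2.66])
def ik(p,R,q0,w=.001):
    def f(q):
        a,C=fk(q,V,SG); return np.r_[a-p,.3*(C.as_matrix()-R).ravel(),w*(q-q0)]
    s=least_squares(f,np.clip(q0,LO+.02,HI-.02),bounds=(LO+.01,HI-.01)); return s.x,np.abs(s.fun[:12]).max()
E
cat > t.py <<'E'
import sys; sys.argv=['']
from kin import *
import h
h.setroll(0,0); rng=np.random.default_rng(0)
Rz=lambda a:Ro.from_euler('z',a).as_matrix()
qA=np.array([.55,.5,-.55,2.,.4,.4,-.1])
for turn in [0,180,90,-90]:
  for x,l in [(88,35),(88,30),(40,30),(40,20),(0,20),(-40,10),(-75,5)]:
    p,R=h.rk(x,0,3,l); R=R@Rz(np.radians(turn)); sols=[]
    for i in range(12):
        q0=qA if i==0 else rng.uniform(LO,HI); q,e=ik(p,R,q0)
        if e<.002: sols.append(q.round(2).tolist())
    sols.sort(key=lambda q:abs(q[2])+abs(q[0]))
    print(turn,x,l,len(sols),sols[:3])
E
python3 t.py
```

```text
0 88 35 8 [[-0.06, 0.72, 0.27, 2.27, 3.79, 0.54, 2.65], [0.32, 0.74, -0.4, 2.27, 2.86, 0.45, -2.65], [0.55, 0.85, -0.85, 2.27, 2.31, 0.63, -2.07]]
0 88 30 8 [[-0.05, 0.69, 0.23, 2.16, 4.05, 0.34, 2.37], [-0.1, 0.69, 0.3, 2.16, 4.13, 0.38, 2.29], [0.37, 0.73, -0.52, 2.16, 2.3, 0.31, -2.11]]
0 40 30 6 [[-0.18, 0.7, 0.5, 2.29, 4.13, 0.55, 2.33], [0.46, 0.73, -0.63, 2.29, 2.37, 0.43, -2.18], [0.55, 0.79, -0.84, 2.29, 2.15, 0.55, -1.96]]
0 40 20 5 [[-0.03, 0.64, 0.17, 2.04, -0.99, 0.22, 1.13], [0.15, 0.64, -0.15, 2.03, 0.14, 0.13, 0.0], [0.18, 0.64, -0.2, 2.04, 0.39, 0.14, -0.25]]
0 0 20 9 [[0.11, 0.61, -0.02, 2.15, -0.99, 0.08, 1.16], [0.12, 0.61, -0.05, 2.15, -0.87, 0.07, 1.04], [0.14, 0.61, -0.08, 2.15, -0.6, 0.06, 0.77]]
0 -40 10 10 [[0.06, 0.6, 0.01, 2.02, -0.13, 0.35, 0.28], [0.2, 0.61, -0.23, 2.02, 0.29, 0.36, -0.14], [0.26, 0.62, -0.33, 2.02, 0.44, 0.38, -0.31]]
0 -75 5 9 [[0.04, 0.6, 0.04, 2.0, -0.09, 0.45, 0.25], [0.13, 0.6, -0.12, 2.0, 0.12, 0.45, 0.03], [0.17, 0.61, -0.19, 2.0, 0.2, 0.46, -0.06]]
180 88 35 9 [[0.18, 0.71, -0.15, 2.27, 3.25, 0.43, 0.08], [-0.13, 0.73, 0.39, 2.2
[... 2329 characters left out ...]
, 2.29, 3.3, 0.32, -1.55], [0.19, 0.66, -0.14, 2.29, 3.27, 0.32, -1.51], [0.54, 0.78, -0.81, 2.29, 2.18, 0.53, -0.41]]
-90 40 20 8 [[0.2, 0.65, -0.24, 2.04, 0.58, 0.15, 1.13], [0.28, 0.66, -0.38, 2.04, 0.97, 0.21, 0.75], [0.34, 0.68, -0.49, 2.04, 1.13, 0.28, 0.6]]
-90 0 20 9 [[0.21, 0.61, -0.22, 2.15, 0.89, 0.07, 0.84], [0.28, 0.63, -0.35, 2.15, 1.29, 0.15, 0.44], [0.3, 0.63, -0.38, 2.15, 1.31, 0.16, 0.41]]
-90 -40 10 7 [[0.31, 0.63, -0.41, 2.02, 0.57, 0.41, 1.14], [0.35, 0.64, -0.48, 2.03, 0.66, 0.43, 1.04], [0.4, 0.66, -0.58, 2.03, 0.77, 0.48, 0.93]]
-90 -75 5 10 [[-0.03, 0.6, 0.15, 2.0, -0.24, 0.47, 1.97], [0.22, 0.61, -0.26, 2.0, 0.3, 0.47, 1.4], [0.3, 0.63, -0.4, 2.01, 0.47, 0.5, 1.24]]
```

The model fits to within a few millimetres. Leans of 30 to 35° can be reached from this elbow posture by continuing through the slow wrist region. I'll fix the sideways roll by easing the grip so that gravity swings the rake back.

>>> apply_moves --gripper '[0,0,0,0]' --delta_pos '[[0,0,0],[0,0,0],[0,0,0],[0,0,0]]' --dr '[[0,0,0],[0,0,0],[0,0,0],[0,0,0]]' --newtons 9

```text
time: 9.5
eef_pos: [0.477, -0.0835, 0.2315]
tcp_rot: [0.662, 0.721, 0.172, 0.114]
wrist_force: [0.5, 0.6, -1.5]
width: 0.0203
```

```bash
cat >> h.py <<'E'
def see2(n=2):
    s,R=tool()
    for nm in ["rake_edge","rake_grip"]:
        o=[]
        for _ in range(n):
            for c in ["scene","top"]:
                eyes.get_image(c)
                for d in eyes.landmark_of(nm,c):
                    e=R.T@(np.array(d["xyz"])-s["eef_pos"])
                    if abs(e-(E_T if nm=="rake_edge" else [-.004,0,-.008])).max()<.06: o.append(np.round(e*1e3).tolist())
        print(nm,o,"mean",np.mean(o,0).round(1) if o else None)
E
python3 -c "
from h import *
show(); see2(1)"
```

```text
t 9.5 tcp [ 0.477  -0.0835  0.2315] R [[-0.098, 0.915, 0.392], [0.993, 0.065, 0.096], [0.063, 0.399, -0.915]] q [ 0.65  0.51 -0.69  2.32  1.53  0.18 -1.31] w 0.0203 F [ 0.5  0.6 -1.5] T [-0.13  0.43  0.04]
rake_edge [] mean None
rake_grip [[-13.0, -3.0, -12.0]] mean [-13.  -3. -12.]
```

```bash
sed -i 's/max()<.06/max()<.12/' h.py; python3 -c "
from h import *
see2(2)"
```

```text
rake_edge [[-78.0, -21.0, 127.0], [1.0, 91.0, 227.0], [-77.0, -21.0, 134.0], [-78.0, -20.0, 130.0], [-1.0, 93.0, 226.0], [-78.0, -19.0, 133.0]] mean [-51.8  17.2 162.8]
rake_grip [[-9.0, -4.0, -13.0]] mean [ -9.  -4. -13.]
```

>>> apply_moves --gripper '[0,0,0,0]' --delta_pos '[[0,0,0],[0,0,0],[0,0,0],[0,0,0]]' --dr '[[0,0,0],[0,0,0],[0,0,0],[0,0,0]]' --newtons 5

```text
time: 11.1
eef_pos: [0.477, -0.0835, 0.2315]
tcp_rot: [0.662, 0.721, 0.172, 0.114]
wrist_force: [0.4, -0.6, -2.1]
width: 0.0207
```

```bash
python3 -c "
from h import *
tip();see2(1)"
```

```text
t 11.1 tcp [ 0.477  -0.0835  0.2315] R [[-0.098, 0.915, 0.392], [0.993, 0.065, 0.096], [0.063, 0.399, -0.915]] q [ 0.65  0.51 -0.69  2.32  1.53  0.18 -1.31] w 0.0207 F [ 0.4 -0.6 -2.1] T [-0.12  0.37 -0.01]
tip bed mm [-76.8 -26.1  55.4] lean 20.6 side 1.5 yaw -0.9
rake_edge [[-77.0, -19.0, 133.0], [5.0, 91.0, 226.0]] mean [-36.   36.  179.5]
rake_grip [[-14.0, -1.0, -11.0]] mean [-14.  -1. -11.]
```

The rake does not slip back even at 5 N, so I'll keep the grip firm and compensate the measured roll of about 24° with the tool. First I'll check that the arm can reach this.

```bash
sed -i 's/^setroll(-.087,.05)/setroll(-.425,.05)/' h.py; cat > t2.py <<'E'
from kin import *
import h
print(np.round(h.E_T*1e3,1)); h.tip()
q=np.array([0.65,0.51,-0.69,2.32,1.53,0.18,-1.31])
for x,z,l in [(-60,70,20),(-40,70,25),(-20,70,30),(0,65,33),(50,60,33),(88,60,33),(88,3,33),(40,3,33),(0,3,30),(-60,3,20)]:
    p,R=h.rk(x,0,z,l); q,e=ik(p,R,q,.01); print(x,z,l,q.round(2),round(e,4),p.round(3))
E
python3 t2.py; python3 -c "
from h import *
p,R=rk(-60,0,75,22); plan(p,R,10)"
```

```text
[-74.2 -17.7 134.4]
t 11.5 tcp [ 0.477  -0.0835  0.2315] R [[-0.098, 0.915, 0.392], [0.993, 0.065, 0.096], [0.063, 0.399, -0.915]] q [ 0.65  0.51 -0.69  2.32  1.53  0.18 -1.31] w 0.0208 F [ 0.2  0.7 -0.4] T [-0.15  0.39  0.  ]
tip bed mm [-82.  -82.3  66.8] lean 20.3 side 20.8 yaw -0.9
-60 70 20 [ 1.06  0.91 -1.42  2.15  0.97  0.54 -0.7 ] 0.0006 [ 0.492 -0.053  0.248]
-40 70 25 [ 1.06  0.89 -1.35  2.2   1.09  0.4  -0.75] 0.0001 [ 0.499 -0.053  0.244]
-20 70 30 [ 1.01  0.81 -1.14  2.25  1.24  0.14 -0.82] 0.0005 [ 0.507 -0.052  0.239]
0 65 33 [ 1.05  0.95 -1.32  2.27  1.69  0.32 -1.24] 0.0008 [ 0.52  -0.051  0.23 ]
50 60 33 [ 0.97  0.98 -1.29  2.16  1.58  0.33 -1.12] 0.0002 [ 0.569 -0.046  0.225]
88 60 33 [ 0.93  1.02 -1.31  2.07  1.46  0.39 -0.98] 0.0002 [ 0.607 -0.043  0.225]
88 3 33 [ 0.92  1.16 -1.32  2.11  1.74  0.47 -1.18] 0.0003 [ 0.607 -0.043  0.168]
40 3 33 [ 0.98  1.18 -1.38  2.23  1.86  0.54 -1.31] 0.0001 [ 0.56  -0.047  0.168]
0 3 30 [ 1.01  1.14 -1.38  2.28  1.78  0.52 -1.29] 0.0 [ 0.527 -0.05   0.172]
-60 3 20 [ 1.02  1.11 -1.46  2.23  1.36  0.64 -1.03] 0.0003 [ 0.492 -0.053  0.181]
n 10 dpos [[0.003, 0.0019, -0.0012], [0.003, 0.0019, -0.0011], [0.003, 0.0019, -0.0009], [0.0031, 0.0019, -0.0008], [0.0031, 0.0019, -0.0007], [0.0031, 0.0019, -0.0006], [0.0031, 0.0019, -0.0005], [0.0032, 0.0019, -0.0004], [0.0032, 0.0019, -0.0002], [0.0032, 0.0019, -0.0001]] dr [-0.002, 0.036, -0.0]
```

```bash
cat > t3.py <<'E'
from h import *
import h
def roll(x,y,z,lean,side):  # rake world side-roll kept = side (head swung right)
    Rk=Rtool(BY,np.radians(lean))@Ro.from_rotvec([0,-np.radians(side),0]).as_matrix()
    R=Rk@h.RR.T; return BED+bedR()@(np.array([x,y,z])/1e3)-R@h.E_T,R
if __name__=="__main__":
    p,R=roll(-65,-8,58,20,12); plan(p,R,6)
    p2,R2=roll(-65,-8,17,20,12); print(p,p2)
    h.setroll(0,.05); p3,R3=h.rk(-65,-18,6,20); print(p3)
E
python3 t3.py
```

```text
n 6 dpos [[0.0087, 0.002, 0.0016], [0.0086, 0.002, 0.0018], [0.0086, 0.0021, 0.0021], [0.0085, 0.0021, 0.0023], [0.0084, 0.0021, 0.0025], [0.0084, 0.0021, 0.0027]] dr [0.002, 0.026, -0.001]
[ 0.48692004 -0.03016482  0.23072037] [ 0.48692004 -0.03016482  0.18972037]
[ 0.49000209 -0.07961341  0.18260058]
```

>>> apply_moves --gripper '[0,0,0,0,0]' --delta_pos '[[0.005,0.002,0.001],[0.009,0.002,0.002],[0.009,0.002,0.002],[0.009,0.002,0.002],[0.009,0.002,0.002]]' --dr '[[0,0.026,0],[0,0.026,0],[0,0.026,0],[0,0.026,0],[0,0.026,0]]' --newtons 40

```text
time: 12.0
eef_pos: [0.4846, -0.0406, 0.2321]
tcp_rot: [0.649, 0.727, 0.215, 0.067]
wrist_force: [-0.3, 1.0, -0.7]
width: 0.0197
```

>>> apply_moves --gripper '[0,0,0,0]' --delta_pos '[[0.009,0.002,0.003],[0.004,0.001,0.001],[0,0,0],[0,0,0]]' --dr '[[0,0.026,0],[0,0,0],[0,0,0],[0,0,0]]'

```text
time: 12.4
eef_pos: [0.4869, -0.0267, 0.232]
tcp_rot: [0.647, 0.727, 0.223, 0.057]
wrist_force: [0.6, -0.3, -1.3]
width: 0.0199
```

```bash
python3 -c "
from t3 import *
tip();see2(1)
p,R=roll(-65,-8,17,20,12); plan(p,R,4)"
```

```text
t 12.4 tcp [ 0.4869 -0.0267  0.232 ] R [[-0.158, 0.915, 0.371], [0.966, 0.065, 0.251], [0.206, 0.398, -0.894]] q [ 0.7   0.57 -0.82  2.28  1.23  0.15 -1.03] w 0.0199 F [ 0.6 -0.3 -1.3] T [-0.33  0.37  0.01]
tip bed mm [-63.3  -3.9  59.5] lean 20.6 side 11.8 yaw -0.5
rake_edge [[-79.0, -22.0, 130.0]] mean [-79. -22. 130.]
rake_grip [[-14.0, -6.0, -14.0]] mean [-14.  -6. -14.]
n 4 dpos [[-0.0031, -0.0043, 0.0092], [-0.0031, -0.0043, 0.0092], [-0.003, -0.0043, 0.0093], [-0.003, -0.0042, 0.0093]] dr [0.003, -0.001, -0.001]
```

>>> apply_moves --gripper '[0,0,0,0,0]' --delta_pos '[[-0.003,-0.004,0.009],[-0.003,-0.004,0.009],[-0.003,-0.004,0.009],[-0.003,-0.004,0.009],[0,0,0]]' --dr '[[0,0,0],[0,0,0],[0,0,0],[0,0,0],[0,0,0]]' --newtons 12

```text
time: 13.3
eef_pos: [0.4878, -0.032, 0.195]
tcp_rot: [0.648, 0.727, 0.222, 0.058]
wrist_force: [-0.8, -0.1, -1.3]
width: 0.0201
```

```bash
python3 -c "
from t3 import *
import h
tip()
h.setroll(0,.05); p3,R3=h.rk(-65,-20,7,20); plan(p3,R3,10)
im=eyes.get_image('scene')['frame'][180:340,210:390]
cv2.imwrite('pics/f.png',cv2.resize(im,None,fx=3,fy=3))
"
```

```text
t 13.3 tcp [ 0.4878 -0.032   0.195 ] R [[-0.154, 0.915, 0.372], [0.967, 0.063, 0.246], [0.202, 0.398, -0.895]] q [ 0.73  0.69 -0.89  2.32  1.8   0.25 -1.57] w 0.0201 F [-0.8 -0.1 -1.3] T [-0.23  0.39  0.  ]
tip bed mm [-63.2 -10.   22.6] lean 20.5 side 12.1 yaw -0.6
n 10 dpos [[-0.0051, -0.0005, -0.0001], [-0.0051, -0.0006, -0.0], [-0.0051, -0.0006, 0.0001], [-0.0051, -0.0006, 0.0002], [-0.005, -0.0006, 0.0003], [-0.005, -0.0006, 0.0004], [-0.005, -0.0006, 0.0005], [-0.005, -0.0006, 0.0006], [-0.005, -0.0006, 0.0008], [-0.005, -0.0006, 0.0009]] dr [0.001, -0.021, -0.002]
```

View pics/f.png

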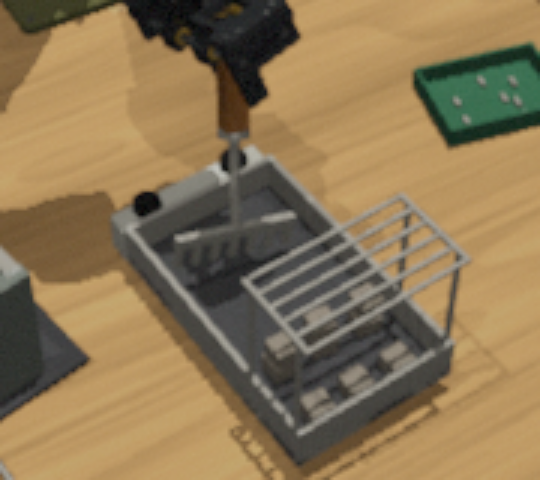

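The head is inside the bed around (235,230), with its right end raised. I'll lower it 7 mm more and push it against the right wall to level it.

>>> apply_moves --gripper '[0,0,0,0,0]' --delta_pos '[[-0.001,-0.003,0.006],[-0.001,0,0.001],[-0.005,-0.001,0],[-0.005,-0.001,0],[-0.005,-0.001,0]]' --dr '[[0,0,0],[0,0,0],[0,-0.01,0],[0,-0.02,0],[0,-0.02,0]]'

```text
time: 13.85
eef_pos: [0.4884, -0.0468, 0.1857]
tcp_rot: [0.652, 0.725, 0.205, 0.078]
wrist_force: [0.0, 0.6, -1.1]
width: 0.02
```

>>> apply_moves --gripper '[0,0,0,0,0]' --delta_pos '[[-0.005,-0.001,0],[-0.005,-0.001,0],[-0.005,-0.001,0],[-0.005,-0.001,0],[-0.005,-0.001,0]]' --dr '[[0,-0.02,0],[0,-0.02,0],[0,-0.02,0],[0,-0.02,0],[0,-0.02,0]]'

```text
time: 14.35
eef_pos: [0.487, -0.0734, 0.1814]
tcp_rot: [0.662, 0.72, 0.17, 0.118]
wrist_force: [-0.2, 1.1, -0.1]
width: 0.0194
```

```bash
python3 -c "
from t3 import *
import h
tip(); see2(1)
h.setroll(0,.05); p3,R3=h.rk(-65,-20,7,20); plan(p3,R3,4)
"
```

```text
t 14.35 tcp [ 0.487  -0.0734  0.1814] R [[-0.096, 0.913, 0.395], [0.994, 0.066, 0.088], [0.055, 0.402, -0.914]] q [ 0.72  0.71 -0.92  2.36  1.89  0.46 -1.68] w 0.0194 F [-0.2  1.1 -0.1] T [0.1  0.48 0.08]
tip bed mm [-70.9 -74.3  17.3] lean 20.5 side 21.3 yaw -0.9
rake_edge [[-20.0, -12.0, 145.0]] mean [-20. -12. 145.]
rake_grip [[-10.0, -4.0, -13.0]] mean [-10.  -4. -13.]
n 4 dpos [[-0.0021, 0.0008, -0.0004], [-0.0021, 0.0008, -0.0004], [-0.0022, 0.0008, -0.0003], [-0.0022, 0.0008, -0.0003]] dr [0.004, -0.013, -0.004]
```

>>> apply_moves --gripper '[0,0,0,0,0]' --delta_pos '[[-0.003,0.001,0],[-0.003,0.001,0],[-0.003,0.001,0],[-0.003,0,0],[-0.001,0,0]]' --dr '[[0,-0.013,0],[0,-0.013,0],[0,-0.013,0],[0,-0.013,0],[0,0,0]]'

```text
time: 15.25
eef_pos: [0.4911, -0.0859, 0.1823]
tcp_rot: [0.666, 0.717, 0.152, 0.137]
wrist_force: [-0.5, 0.8, -1.3]
width: 0.0195
```

>>> apply_moves --gripper '[0,0,0]' --delta_pos '[[0.005,0,0],[0.005,0,-0.002],[0,0,0]]' --dr '[[0,0,0],[0,0,0],[0,0,0]]' --newtons 60

```text
time: 15.55
eef_pos: [0.4897, -0.076, 0.1843]
tcp_rot: [0.666, 0.717, 0.152, 0.138]
wrist_force: [0.5, -0.1, -1.0]
width: 0.0187
```

```bash
python3 -c "
from h import *
import h
h.setroll(0,.0)
tip(); see2(2)
"
```

```text
t 15.55 tcp [ 0.4897 -0.076   0.1843] R [[-0.074, 0.913, 0.4], [0.997, 0.066, 0.034], [0.005, 0.402, -0.916]] q [ 0.68  0.69 -0.91  2.36  1.87  0.51 -1.71] w 0.0187 F [ 0.5 -0.1 -1. ] T [-0.05  0.45 -0.03]
tip bed mm [-54.9 -14.5  11.1] lean 23.7 side 0.1 yaw -1.1
rake_edge [[3.0, -16.0, 147.0], [-0.0, -12.0, 150.0], [0.0, -17.0, 148.0], [4.0, -14.0, 150.0]] mean [  1.8 -14.8 148.8]
rake_grip [[-14.0, -3.0, -6.0], [-12.0, -2.0, -6.0]] mean [-13.   -2.5  -6. ]
```

The rake is level again and the wrist is away from its singularity. Next I'll plan the way in under the rack.

```bash
sed -i 's/^setroll(-.425,.05)/setroll(.03,.025)/' h.py; cat > t2.py <<'E'
from kin import *
import h
print(np.round(h.E_T*1e3,1)); s,R=h.tip()
q=np.array(s["joints"])
for x,z,l in [(-40,62,28),(0,62,33),(50,60,33),(88,60,33),(88,3,33),(40,3,33),(0,3,30),(-60,3,25)]:
    p,R=h.rk(x,0,z,l); q,e=ik(p,R,q,.01); print(x,z,l,q.round(2),round(e,4),p.round(3))
p,R=h.rk(-35,0,62,29); h.plan(p,R,6)
E
python3 t2.py
```

```text
[  1.1 -14.3 151.7]
t 16.35 tcp [ 0.4897 -0.0769  0.184 ] R [[-0.073, 0.914, 0.4], [0.997, 0.065, 0.033], [0.005, 0.401, -0.916]] q [ 0.68  0.69 -0.91  2.36  1.87  0.51 -1.71] w 0.0194 F [-0.4  0.  -0.6] T [-0.09  0.45  0.02]
tip bed mm [-58.9 -10.3   9.3] lean 22.3 side -1.6 yaw -1.1
-40 62 28 [ 0.7   0.63 -1.02  2.41  1.94  0.56 -1.84] 0.0001 [ 0.493 -0.062  0.231]
0 62 33 [ 0.7   0.72 -1.09  2.42  2.1   0.7  -1.97] 0.0002 [ 0.521 -0.059  0.225]
50 60 33 [ 0.65  0.74 -1.03  2.3   2.03  0.65 -1.86] 0.0001 [ 0.571 -0.055  0.223]
88 60 33 [ 0.6   0.76 -0.98  2.19  1.96  0.61 -1.77] 0.0001 [ 0.609 -0.051  0.223]
88 3 33 [ 0.59  0.9  -1.    2.25  2.13  0.76 -1.89] 0.0001 [ 0.609 -0.051  0.166]
40 3 33 [ 0.63  0.9  -1.05  2.38  2.2   0.84 -2.  ] 0.0001 [ 0.561 -0.056  0.166]
0 3 30 [ 0.64  0.86 -1.05  2.42  2.14  0.8  -1.99] 0.0 [ 0.528 -0.059  0.17 ]
-60 3 25 [ 0.65  0.78 -1.03  2.47  2.04  0.72 -1.94] 0.0001 [ 0.48  -0.063  0.175]
n 6 dpos [[0.0025, 0.0041, -0.0065], [0.0025, 0.0043, -0.0065], [0.0024, 0.0044, -0.0064], [0.0024, 0.0045, -0.0063], [0.0023, 0.0047, -0.0062], [0.0023, 0.0048, -0.0062]] dr [-0.02, -0.004, -0.003]
```

>>> apply_moves --gripper '[0,0,0,0,0]' --delta_pos '[[0.002,0.005,-0.007],[0.003,0.005,-0.008],[0.003,0.005,-0.008],[0.003,0.005,-0.008],[0.003,0.005,-0.007]]' --dr '[[-0.024,-0.005,-0.004],[-0.024,-0.005,-0.004],[-0.024,-0.005,-0.004],[-0.024,-0.005,-0.004],[-0.024,-0.005,-0.004]]'

```text
time: 16.85
eef_pos: [0.4942, -0.0621, 0.2298]
tcp_rot: [0.652, 0.71, 0.185, 0.189]
wrist_force: [0.1, -0.4, -0.7]
width: 0.0193
```

>>> apply_moves --gripper '[0,0]' --delta_pos '[[0.001,0.003,-0.003],[0,0,0]]' --dr '[[-0.02,0,0],[0,0,0]]'

```text
time: 17.05
eef_pos: [0.4948, -0.0601, 0.2348]
tcp_rot: [0.649, 0.709, 0.193, 0.196]
wrist_force: [0.6, 0.1, -1.9]
width: 0.0192
```

```bash
python3 -c "
from h import *
tip(); see2(1)
p,R=rk(0,0,62,33); plan(p,R,4)
p,R=rk(40,0,61,34); plan(p,R,5)
"
```

```text
t 17.05 tcp [ 0.4948 -0.0601  0.2348] R [[-0.079, 0.845, 0.529], [0.996, 0.082, 0.019], [-0.027, 0.529, -0.848]] q [ 0.72  0.63 -1.05  2.43  2.01  0.62 -1.9 ] w 0.0192 F [ 0.6  0.1 -1.9] T [-0.08  0.59  0.01]
tip bed mm [-32.    1.6  68.5] lean 30.5 side -0.0 yaw 0.3
rake_edge [[1.0, -13.0, 145.0], [-45.0, 28.0, 249.0], [53.0, 30.0, 246.0], [3.0, -10.0, 150.0]] mean [  3.    8.8 197.5]
rake_grip [[-8.0, -1.0, -8.0]] mean [-8. -1. -8.]
n 4 dpos [[-0.0002, 0.0042, 0.0054], [-0.0001, 0.0042, 0.0054], [-0.0001, 0.0041, 0.0055], [-0.0001, 0.004, 0.0055]] dr [-0.011, -0.0, 0.001]
n 5 dpos [[-0.0, 0.0095, 0.0087], [-0.0, 0.0094, 0.0088], [0.0, 0.0093, 0.0089], [0.0, 0.0092, 0.009], [0.0, 0.0091, 0.0091]] dr [-0.012, -0.0, 0.001]
```

>>> apply_moves --gripper '[0,0,0,0,0]' --delta_pos '[[0,0.009,0.009],[0,0.009,0.009],[0,0.009,0.009],[0,0.009,0.009],[0,0.009,0.009]]' --dr '[[-0.013,0,0],[-0.013,0,0],[-0.013,0,0],[-0.013,0,0],[-0.013,0,0]]'

```text
time: 17.95
eef_pos: [0.5626, -0.056, 0.2205]
tcp_rot: [0.643, 0.701, 0.217, 0.219]
wrist_force: [0.0, -0.1, -1.6]
width: 0.0191
```

>>> apply_moves --gripper '[0,0]' --delta_pos '[[0,0,0],[0,0,0]]' --dr '[[0,0,0],[0,0,0]]'

```text
time: 18.15
eef_pos: [0.5643, -0.0556, 0.2196]
tcp_rot: [0.643, 0.7, 0.218, 0.219]
wrist_force: [-0.0, -0.8, -0.9]
width: 0.0189
```

```bash
python3 -c "
from h import *
tip(); see2(2)
p,R=rk(88,0,58,34); plan(p,R,5)
"
```

```text
t 18.15 tcp [ 0.5643 -0.0556  0.2196] R [[-0.076, 0.806, 0.587], [0.997, 0.077, 0.024], [-0.026, 0.587, -0.809]] q [ 0.67  0.75 -1.04  2.33  2.1   0.7  -1.9 ] w 0.0189 F [-0.  -0.8 -0.9] T [-0.03  0.67 -0.08]
tip bed mm [47.  -0.2 58.4] lean 34.5 side -0.0 yaw 0.2
rake_edge [[2.0, -11.0, 147.0], [0.0, -13.0, 151.0], [-0.0, -11.0, 149.0], [49.0, -22.0, 180.0]] mean [ 12.8 -14.2 156.8]
rake_grip [[-13.0, -2.0, -7.0], [-12.0, -2.0, -6.0]] mean [-12.5  -2.   -6.5]
n 5 dpos [[0.0002, 0.0068, 0.005], [0.0002, 0.0068, 0.005], [0.0002, 0.0068, 0.005], [0.0002, 0.0069, 0.0049], [0.0002, 0.0069, 0.0049]] dr [0.002, 0.0, 0.001]
```

>>> apply_moves --gripper '[0,0,0,0,0]' --delta_pos '[[0,0.007,0.005],[0,0.007,0.005],[0,0.007,0.005],[0,0.007,0.005],[0,0.005,0.004]]' --dr '[[0,0,0],[0,0,0],[0,0,0],[0,0,0],[0,0,0]]'

```text
time: 19.45
eef_pos: [0.6086, -0.0526, 0.2201]
tcp_rot: [0.643, 0.7, 0.218, 0.219]
wrist_force: [-0.3, -0.4, -1.0]
width: 0.0192
```

>>> apply_moves --gripper '[0,0]' --delta_pos '[[0,0,0],[0,0,0]]' --dr '[[0,0,0],[0,0,0]]'

```text
time: 19.65
eef_pos: [0.6099, -0.0523, 0.2202]
tcp_rot: [0.643, 0.7, 0.219, 0.22]
wrist_force: [-0.6, 1.4, -2.3]
width: 0.0191
```

```bash
python3 -c "
from h import *
tip(); see2(2)
p,R=rk(88,0,3,34); plan(p,R,5)
im=eyes.get_image('scene')['frame'][180:340,210:390]
cv2.imwrite('pics/g.png',cv2.resize(im,None,fx=3.3,fy=3.3,interpolation=cv2.INTER_CUBIC))
"
```

```text
t 19.65 tcp [ 0.6099 -0.0523  0.2202] R [[-0.075, 0.805, 0.589], [0.997, 0.076, 0.023], [-0.026, 0.589, -0.808]] q [ 0.62  0.76 -0.98  2.21  2.03  0.64 -1.8 ] w 0.0191 F [-0.6  1.4 -2.3] T [-0.04  0.68 -0.02]
tip bed mm [93.  -1.2 59.2] lean 34.6 side 0.0 yaw 0.2
rake_edge [[0.0, -12.0, 148.0], [54.0, -72.0, 167.0], [2.0, -17.0, 149.0]] mean [ 18.7 -33.7 154.7]
rake_grip [[-13.0, 1.0, -7.0], [-11.0, -3.0, -6.0], [-11.0, -2.0, -7.0], [-8.0, 0.0, -7.0]] mean [-10.8  -1.   -6.8]
n 5 dpos [[0.0005, -0.0071, 0.0085], [0.0005, -0.0071, 0.0086], [0.0005, -0.0071, 0.0086], [0.0005, -0.007, 0.0086], [0.0005, -0.007, 0.0086]] dr [0.002, 0.0, 0.0]
```

View pics/g.png

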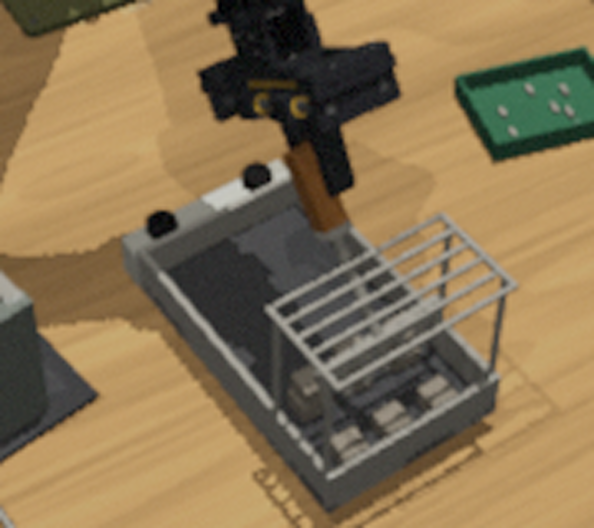

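The rake is under the rack, its head just behind and above the front stack at about (400,330), and the stones are undisturbed. Now I'll lower it into the gap.

>>> apply_moves --gripper '[0,0,0,0,0]' --delta_pos '[[0,-0.007,0.008],[0,-0.007,0.009],[0,-0.007,0.009],[0,-0.007,0.009],[0,-0.003,0.004]]' --dr '[[0,0,0],[0,0,0],[0,0,0],[0,0,0],[0,0,0]]'

```text
time: 21.0
eef_pos: [0.6106, -0.0528, 0.1745]
tcp_rot: [0.641, 0.7, 0.222, 0.225]
wrist_force: [-1.2, -1.3, 4.6]
width: 0.0188
```

```bash
python3 -c "
from h import *
tip(); see2(1)
p,R=rk(88,0,3,34); plan(p,R,2)
for c in ['scene','top']: print([np.round(bedR().T@(d['xyz']-BED)*1e3).tolist() for d in eyes.landmark_of('stone1',c)])
"
```

```text
t 21.0 tcp [ 0.6106 -0.0528  0.1745] R [[-0.078, 0.797, 0.598], [0.996, 0.081, 0.023], [-0.03, 0.598, -0.801]] q [ 0.62  0.89 -1.    2.26  2.18  0.78 -1.9 ] w 0.0188 F [-1.2 -1.3  4.6] T [-0.57 -0.27 -0.33]
tip bed mm [95.2 -2.  14.4] lean 35.3 side 0.1 yaw 0.5
rake_edge [[-9.0, -13.0, 148.0]] mean [ -9. -13. 148.]
rake_grip [[-12.0, -2.0, -10.0]] mean [-12.  -2. -10.]
n 2 dpos [[0.0012, -0.0032, 0.0019], [0.0012, -0.0032, 0.0019]] dr [0.008, 0.001, 0.002]
[[61.0, 48.0, 27.0], [58.0, -43.0, 32.0], [110.0, 42.0, 15.0], [59.0, -45.0, 12.0], [116.0, -53.0, 13.0], [53.0, -6.0, 30.0], [117.0, -4.0, 9.0]]
[[112.0, 40.0, 12.0], [60.0, 45.0, 28.0]]
```

Contact force at tip x = 95 mm, likely on the far stones. I'll raise the rake, shift it 9 mm towards the robot and check.

>>> apply_moves --gripper '[0,0,0,0]' --delta_pos '[[0,0.006,-0.008],[0,-0.004,-0.003],[0,-0.004,-0.003],[0,0,0]]' --dr '[[0,0,0],[0,0,0],[0,0,0],[0,0,0]]'

```text
time: 21.9
eef_pos: [0.5981, -0.0525, 0.1828]
tcp_rot: [0.642, 0.7, 0.221, 0.221]
wrist_force: [0.0, -0.0, -1.6]
width: 0.0193
```

```bash
python3 -c "
from h import *
tip(); see2(2)
p,R=rk(86,0,3,34); plan(p,R,4)
"
```

```text
t 21.9 tcp [ 0.5981 -0.0525  0.1828] R [[-0.078, 0.802, 0.592], [0.997, 0.078, 0.026], [-0.026, 0.592, -0.805]] q [ 0.63  0.86 -1.01  2.28  2.16  0.76 -1.9 ] w 0.0193 F [ 0.  -0.  -1.6] T [-0.03  0.69  0.  ]
tip bed mm [81.8 -0.  22.1] lean 34.9 side -0.1 yaw 0.3
rake_edge [[1.0, -13.0, 147.0], [49.0, -28.0, 134.0], [46.0, 7.0, 177.0], [-0.0, -7.0, 150.0], [-3.0, -10.0, 150.0]] mean [ 18.6 -10.2 151.6]
rake_grip [[-12.0, -0.0, -9.0], [-12.0, -2.0, -8.0]] mean [-12.   -1.   -8.5]
n 4 dpos [[0.0003, -0.0016, 0.0044], [0.0003, -0.0016, 0.0044], [0.0003, -0.0016, 0.0044], [0.0003, -0.0015, 0.0044]] dr [0.004, -0.0, 0.001]
```

>>> apply_moves --gripper '[0,0,0,0]' --delta_pos '[[0,-0.003,0.004],[0,-0.003,0.005],[0,-0.003,0.005],[0,-0.003,0.005]]' --dr '[[0,0,0],[0,0,0],[0,0,0],[0,0,0]]'

```text
time: 23.1
eef_pos: [0.6012, -0.0532, 0.1594]
tcp_rot: [0.642, 0.7, 0.221, 0.222]
wrist_force: [-3.7, 1.9, 7.2]
width: 0.0192
```

```bash
python3 -c "
from h import *
tip(); see2(1)
p,R=rk(85,0,0,34); plan(p,R,2)
p,R=rk(30,0,2,32); plan(p,R,5)
"
```

```text
t 23.1 tcp [ 0.6012 -0.0532  0.1594] R [[-0.078, 0.801, 0.594], [0.997, 0.078, 0.025], [-0.026, 0.594, -0.804]] q [ 0.62  0.92 -1.    2.28  2.22  0.82 -1.93] w 0.0192 F [-3.7  1.9  7.2] T [ 0.16 -0.05  0.28]
tip bed mm [85.1 -1.1 -1.1] lean 35.0 side -0.1 yaw 0.3
rake_edge [] mean None
rake_grip [[-12.0, 0.0, -9.0], [-11.0, -0.0, -6.0]] mean [-11.5   0.   -7.5]
n 2 dpos [[0.0007, 0.0014, -0.0], [0.0007, 0.0014, -0.0]] dr [0.009, -0.0, 0.002]
n 5 dpos [[0.0001, -0.007, -0.0067], [0.0001, -0.0071, -0.0067], [0.0001, -0.0071, -0.0066], [0.0001, -0.0072, -0.0065], [0.0001, -0.0073, -0.0064]] dr [0.011, -0.0, 0.0]
```

The tips are on the floor between the two rows. I'll lift slightly and rake the front stack towards the robot.

>>> apply_moves --gripper '[0,0,0,0,0]' --delta_pos '[[0,-0.004,-0.006],[0,-0.008,-0.006],[0,-0.008,-0.006],[0,-0.008,-0.006],[0,-0.008,-0.006]]' --dr '[[0,0,0],[0.005,0,0],[0.005,0,0],[0.005,0,0],[0.005,0,0]]'

```text
time: 24.0
eef_pos: [0.552, -0.057, 0.1646]
tcp_rot: [0.644, 0.702, 0.214, 0.216]
wrist_force: [1.5, -0.4, -1.2]
width: 0.0188
```

```bash
python3 -c "
from h import *
tip(); see2(1)
p,R=rk(10,0,3,32); plan(p,R,5)
for c in ['scene','top']: print([np.round(bedR().T@(d['xyz']-BED)*1e3).tolist() for d in eyes.landmark_of('stone1',c)])
"
```

```text
t 24.0 tcp [ 0.552  -0.057   0.1646] R [[-0.076, 0.812, 0.579], [0.997, 0.078, 0.023], [-0.026, 0.579, -0.815]] q [ 0.65  0.89 -1.04  2.4   2.23  0.87 -2.  ] w 0.0188 F [ 1.5 -0.4 -1.2] T [0.03 0.17 0.  ]
tip bed mm [33.2 -0.6  2.6] lean 33.9 side -0.0 yaw 0.2
rake_edge [[-2.0, -14.0, 149.0]] mean [ -2. -14. 149.]
rake_grip [[-13.0, -5.0, -7.0]] mean [-13.  -5.  -7.]
n 5 dpos [[0.0, -0.0029, -0.0028], [0.0, -0.0029, -0.0028], [0.0, -0.0029, -0.0028], [0.0, -0.0029, -0.0028], [0.0, -0.003, -0.0028]] dr [0.007, 0.0, 0.0]
[[115.0, -5.0, 12.0], [8.0, -45.0, 30.0], [114.0, -54.0, 13.0], [13.0, 46.0, 28.0], [116.0, 44.0, 11.0], [5.0, -1.0, 32.0]]
[[9.0, -44.0, 27.0], [7.0, 44.0, 30.0], [110.0, -52.0, 10.0], [113.0, 40.0, 10.0], [113.0, -4.0, 10.0]]
```

>>> apply_moves --gripper '[0,0,0,0]' --delta_pos '[[0,-0.005,-0.004],[0,-0.007,-0.005],[0,-0.006,-0.004],[0,0,0]]' --dr '[[0.01,0,0],[0.01,0,0],[0.01,0,0],[0,0,0]]'

```text
time: 24.9
eef_pos: [0.5311, -0.0583, 0.166]
tcp_rot: [0.647, 0.704, 0.204, 0.207]
wrist_force: [1.3, -0.1, -1.1]
width: 0.0189
```

```bash
python3 -c "
from h import *
tip(); see2(1)
p,R=rk(12,0,30,30); plan(p,R,4)
for c in ['scene','top']: print([np.round(bedR().T@(d['xyz']-BED)*1e3).tolist() for d in eyes.landmark_of('stone1',c)])
im=eyes.get_image('scene')['frame'][180:340,210:390]
cv2.imwrite('pics/i.png',cv2.resize(im,None,fx=3.3,fy=3.3,interpolation=cv2.INTER_CUBIC))
"
```

```text
t 24.9 tcp [ 0.5311 -0.0583  0.166 ] R [[-0.076, 0.828, 0.556], [0.997, 0.078, 0.02], [-0.027, 0.556, -0.831]] q [ 0.65  0.87 -1.04  2.44  2.21  0.86 -2.01] w 0.0189 F [ 1.3 -0.1 -1.1] T [-0.04  0.41 -0.02]
tip bed mm [8.7 0.  2. ] lean 32.3 side 0.0 yaw 0.1
rake_edge [[-0.0, -12.0, 145.0], [-0.0, -7.0, 151.0]] mean [  0.   -9.5 148. ]
rake_grip [[-9.0, -2.0, -7.0]] mean [-9. -2. -7.]
n 4 dpos [[-0.0002, 0.006, -0.0054], [-0.0002, 0.006, -0.0054], [-0.0002, 0.0059, -0.0055], [-0.0002, 0.0059, -0.0055]] dr [0.01, 0.0, -0.0]
[[-18.0, 1.0, 32.0], [116.0, -1.0, 10.0], [-9.0, 47.0, 29.0], [116.0, 47.0, 12.0], [114.0, -55.0, 12.0]]
[[116.0, -4.0, 13.0], [-17.0, -43.0, 27.0], [-13.0, 44.0, 29.0], [113.0, -54.0, 12.0], [114.0, 41.0, 13.0]]
```

View pics/i.png

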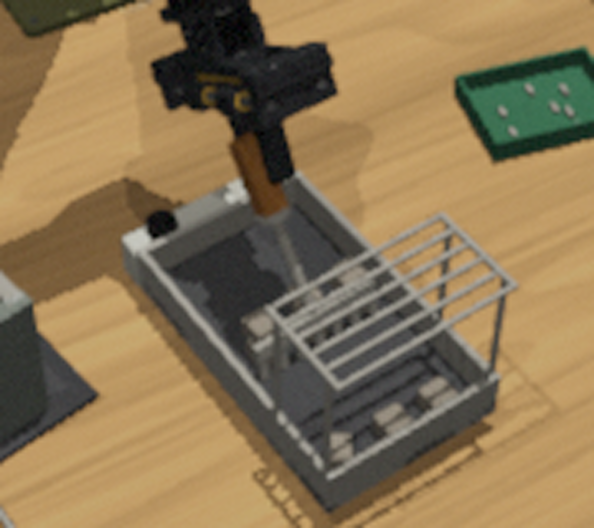

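The picture shows the stack moved to mid-bed (stones at about (260,330) to (350,280)) with the top row leading, and the far row untouched. I'll raise the tips above the bottom layer and sweep the top row off.

>>> apply_moves --gripper '[0,0,0,0]' --delta_pos '[[0,0.005,0],[0,0.006,-0.008],[0,0.006,-0.009],[0,0,0]]' --dr '[[0,0,0],[0,0,0],[0,0,0],[0,0,0]]'

```text
time: 25.85
eef_pos: [0.5371, -0.0568, 0.1898]
tcp_rot: [0.648, 0.704, 0.205, 0.206]
wrist_force: [0.1, -0.3, -1.2]
width: 0.0194
```

```bash
python3 -c "
from h import *
tip(); see2(2)
p,R=rk(-30,0,25,25); plan(p,R,3)
"
```

```text
t 25.85 tcp [ 0.5371 -0.0568  0.1898] R [[-0.076, 0.828, 0.556], [0.997, 0.077, 0.022], [-0.025, 0.555, -0.831]] q [ 0.66  0.8  -1.04  2.4   2.14  0.77 -1.96] w 0.0194 F [ 0.1 -0.3 -1.2] T [-0.02  0.65  0.02]
tip bed mm [14.7  1.2 25.8] lean 32.3 side -0.1 yaw 0.1
rake_edge [[-4.0, -12.0, 145.0], [41.0, -32.0, 133.0], [-1.0, -14.0, 150.0], [-51.0, 62.0, 221.0], [1.0, -11.0, 152.0]] mean [ -2.8  -1.4 160.2]
rake_grip [[-13.0, -5.0, -9.0], [-7.0, 0.0, -3.0], [-11.0, -5.0, -7.0]] mean [-10.3  -3.3  -6.3]
n 3 dpos [[-0.0005, -0.0056, -0.0073], [-0.0005, -0.0059, -0.007], [-0.0005, -0.0062, -0.0068]] dr [0.042, -0.001, -0.001]
```

>>> apply_moves --gripper '[0,0,0,0,0]' --delta_pos '[[0,-0.01,-0.004],[0,-0.017,-0.011],[0,-0.017,-0.011],[0,-0.006,-0.004],[0,0,0]]' --dr '[[0,0,0],[0,0,0],[0,0,0],[0,0,0],[0,0,0]]'

```text
time: 27.15
eef_pos: [0.4814, -0.0619, 0.188]
tcp_rot: [0.649, 0.703, 0.206, 0.208]
wrist_force: [-0.8, 0.4, -0.5]
width: 0.0191
```

```bash
python3 -c "
from h import *
tip()
im=[eyes.get_image(c) for c in ['scene','top']]
for c in ['scene','top']: print([np.round(bedR().T@(d['xyz']-BED)*1e3).tolist() for d in eyes.landmark_of('stone1',c)])
im=im[0]['frame'][180:340,210:390]
cv2.imwrite('pics/j.png',cv2.resize(im,None,fx=3.3,fy=3.3,interpolation=cv2.INTER_CUBIC))
"
```

```text
t 27.15 tcp [ 0.4814 -0.0619  0.188 ] R [[-0.072, 0.826, 0.559], [0.997, 0.074, 0.02], [-0.025, 0.558, -0.829]] q [ 0.73  0.86 -1.21  2.56  2.13  0.96 -2.02] w 0.0191 F [-0.8  0.4 -0.5] T [-0.11  0.6   0.02]
tip bed mm [-40.8   0.9  24.2] lean 32.5 side 0.1 yaw -0.1
[[113.0, -52.0, 10.0], [-47.0, -42.0, 11.0], [-52.0, 9.0, 14.0], [-2.0, -41.0, 10.0], [114.0, 44.0, 12.0], [-51.0, 49.0, 11.0], [115.0, -2.0, 12.0], [-6.0, 4.0, 9.0], [-6.0, 51.0, 8.0]]
[[-6.0, 7.0, 12.0], [-3.0, -43.0, 8.0], [114.0, 38.0, 7.0], [-8.0, 44.0, 9.0], [114.0, -4.0, 9.0], [-53.0, 42.0, 13.0], [114.0, -55.0, 12.0]]
```

View pics/j.png

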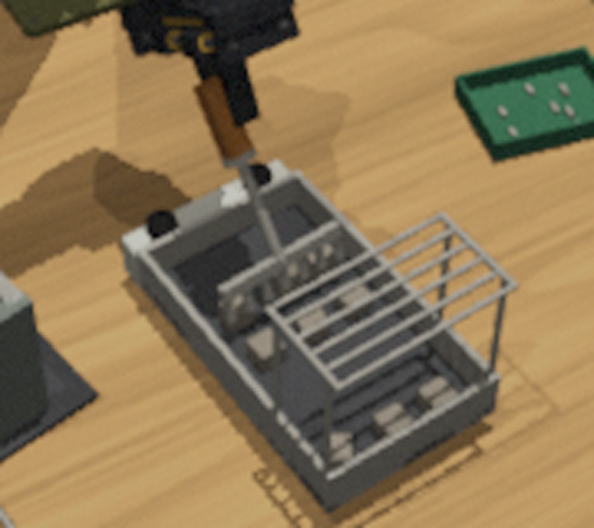

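The sweep worked. All nine stones are on the floor: near row at x ≈ -50 mm, middle row at -5 mm, far row at 114 mm. The near-right stone is only about 3 mm past the boundary, so I'll nudge the near row with the rake behind it.

```bash
python3 -c "
from h import *
from kin import ik
import numpy as np
s,R=tool(); q=np.array(s['joints'])
for a in [(-36,0,34,30),(-25,0,34,22),(-25,0,2,22),(-48,0,2,20),(-48,0,40,15),(-48,0,90,5)]:
    p,R=rk(*a); q,e=ik(p,R,q,.01); print(a,q.round(2),round(e,4))
p,R=rk(-38,0,36,29); plan(p,R,2); s['eef_pos']=p; s['tcp_rot']=Ro.from_matrix(R).as_quat()
p,R=rk(-24,0,34,22); plan(p,R,4,s)
"
```

```text
(-36, 0, 34, 30) [ 0.73  0.81 -1.21  2.49  2.03  0.84 -1.93] 0.0001
(-25, 0, 34, 22) [ 0.71  0.79 -1.21  2.26  1.6   0.77 -1.5 ] 0.0004
(-25, 0, 2, 22) [ 0.69  0.87 -1.19  2.3   1.72  0.81 -1.61] 0.0001
(-48, 0, 2, 20) [ 0.7   0.85 -1.19  2.32  1.67  0.8  -1.58] 0.0
(-48, 0, 40, 15) [ 0.73  0.82 -1.3   2.15  1.32  0.89 -1.24] 0.0003
(-48, 0, 90, 5) [ 0.7   0.85 -1.39  1.86  1.    1.2  -0.92] 0.0002
n 2 dpos [[-0.0007, 0.0092, -0.0037], [-0.0008, 0.009, -0.0039]] dr [0.03, -0.0, -0.002]
n 4 dpos [[0.0001, 0.0074, 0.0029], [0.0001, 0.0074, 0.0027], [0.0001, 0.0075, 0.0025], [0.0001, 0.0076, 0.0022]] dr [0.031, 0.0, -0.001]
```

>>> apply_moves --gripper '[0,0,0,0,0]' --delta_pos '[[0,0.008,-0.006],[0,0.009,-0.004],[0,0.007,0.002],[0,0.007,0.003],[0,0.007,0.002]]' --dr '[[0.025,0,0],[0.03,0,0],[0.03,0,0],[0.03,0,0],[0.03,0,0]]'

```text
time: 27.85
eef_pos: [0.5103, -0.0591, 0.2091]
tcp_rot: [0.662, 0.717, 0.152, 0.157]
wrist_force: [-0.9, -0.6, -1.2]
width: 0.0191
```

>>> apply_moves --gripper '[0,0]' --delta_pos '[[0,0.007,0.002],[0,0,0]]' --dr '[[0.03,0,0],[0,0,0]]'

```text
time: 28.05
eef_pos: [0.5202, -0.0587, 0.2122]
tcp_rot: [0.664, 0.719, 0.141, 0.149]
wrist_force: [-0.3, -0.1, 0.1]
width: 0.0193
```

```bash
python3 -c "
from h import *
tip(); see2(2)
p,R=rk(-26,0,3,21); plan(p,R,4)
"
```

```text
t 28.05 tcp [ 0.5202 -0.0587  0.2122] R [[-0.074, 0.913, 0.402], [0.997, 0.079, 0.005], [-0.027, 0.401, -0.916]] q [ 0.67  0.68 -1.02  2.26  1.6   0.6  -1.48] w 0.0193 F [-0.3 -0.1  0.1] T [-0.01  0.39  0.03]
tip bed mm [-27.    0.5  37.5] lean 22.2 side 0.1 yaw -0.3
rake_edge [[-0.0, -15.0, 148.0], [-43.0, -47.0, 168.0], [-1.0, -20.0, 147.0], [14.0, -48.0, 162.0]] mean [ -7.5 -32.5 156.2]
rake_grip [[-12.0, -5.0, -6.0]] mean [-12.  -5.  -6.]
n 4 dpos [[0.0001, -0.0018, 0.008], [0.0001, -0.0017, 0.008], [0.0001, -0.0017, 0.008], [0.0001, -0.0016, 0.008]] dr [0.004, -0.0, -0.001]
```

>>> apply_moves --gripper '[0,0,0,0,0]' --delta_pos '[[0,-0.002,0.008],[0,-0.003,0.008],[0,-0.003,0.008],[0,-0.003,0.007],[0,0,0]]' --dr '[[0,0,0],[0,0,0],[0,0,0],[0,0,0],[0,0,0]]'

```text
time: 29.35
eef_pos: [0.5211, -0.0596, 0.1776]
tcp_rot: [0.664, 0.719, 0.141, 0.148]
wrist_force: [-0.3, -0.2, -2.7]
width: 0.0192
```

```bash
python3 -c "
from h import *
tip()
im=[eyes.get_image(c) for c in ['scene','top']]
for c in ['scene','top']: print([np.round(bedR().T@(d['xyz']-BED)*1e3).tolist() for d in eyes.landmark_of('stone1',c)])
p,R=rk(-50,0,4,20); plan(p,R,4)
"
```

```text
t 29.35 tcp [ 0.5211 -0.0596  0.1776] R [[-0.074, 0.913, 0.4], [0.997, 0.079, 0.006], [-0.026, 0.399, -0.916]] q [ 0.65  0.77 -1.01  2.29  1.75  0.66 -1.62] w 0.0192 F [-0.3 -0.2 -2.7] T [-0.05  0.49  0.04]
tip bed mm [-26.4  -0.4   2.8] lean 22.1 side 0.0 yaw -0.3
[[-3.0, -46.0, 9.0], [113.0, -54.0, 12.0], [-55.0, 8.0, 15.0], [116.0, 45.0, 12.0], [-6.0, 49.0, 8.0], [-54.0, 49.0, 10.0], [-3.0, 1.0, 11.0], [115.0, -1.0, 10.0]]
[[-4.0, 46.0, 12.0], [114.0, -54.0, 10.0], [-6.0, -42.0, 7.0], [117.0, -1.0, 12.0], [113.0, 39.0, 12.0], [-7.0, 7.0, 11.0]]
n 4 dpos [[-0.0, -0.0042, -0.0023], [-0.0, -0.0042, -0.0022], [0.0, -0.0042, -0.0022], [0.0, -0.0043, -0.0021]] dr [0.01, 0.0, -0.002]
```

>>> apply_moves --gripper '[0,0,0,0,0]' --delta_pos '[[0,-0.004,-0.002],[0,-0.006,-0.003],[0,-0.006,-0.003],[0,-0.005,-0.002],[0,0.005,0.002]]' --dr '[[0,0,0],[0,0,0],[0,0,0],[0,0,0],[0,0,0]]'

```text
time: 30.05
eef_pos: [0.5016, -0.061, 0.181]
tcp_rot: [0.663, 0.719, 0.142, 0.15]
wrist_force: [-0.2, 0.5, -0.9]
width: 0.0189
```

>>> apply_moves --gripper '[0,0,0,0,0]' --delta_pos '[[0,0.006,-0.005],[0,0.006,-0.015],[0,0.006,-0.015],[0,0.006,-0.015],[0,0,0]]' --dr '[[0,0,0],[0,0,0],[0,0,0],[0,0,0],[0,0,0]]'

```text
time: 30.55
eef_pos: [0.5053, -0.0591, 0.2382]
tcp_rot: [0.663, 0.719, 0.142, 0.15]
wrist_force: [0.3, 1.0, -1.3]
width: 0.0193
```

```bash
python3 -c "
from h import *
tip()
im=[eyes.get_image(c) for c in ['scene','top']]
for c in ['scene','top']: print([np.round(bedR().T@(d['xyz']-BED)*1e3).tolist() for d in eyes.landmark_of('stone1',c)])
im=np.hstack([im[0]['frame'][180:340,210:390],im[1]['frame'][90:250,210:390]])
cv2.imwrite('pics/k.png',cv2.resize(im,None,fx=2.2,fy=2.2,interpolation=cv2.INTER_CUBIC))
"
```

```text
t 30.55 tcp [ 0.5053 -0.0591  0.2382] R [[-0.075, 0.912, 0.404], [0.997, 0.079, 0.006], [-0.027, 0.403, -0.915]] q [ 0.69  0.6  -1.02  2.27  1.5   0.55 -1.4 ] w 0.0193 F [ 0.3  1.  -1.3] T [-0.    0.43 -0.03]
tip bed mm [-41.6   1.6  63.6] lean 22.3 side 0.0 yaw -0.3
[[-3.0, 2.0, 7.0], [-61.0, 11.0, 13.0], [116.0, 46.0, 11.0], [112.0, -1.0, 10.0], [-3.0, -42.0, 11.0], [-55.0, 50.0, 13.0], [-58.0, -45.0, 12.0], [113.0, -55.0, 14.0], [-6.0, 51.0, 9.0]]
[[118.0, -6.0, 8.0], [-3.0, 45.0, 6.0], [113.0, 37.0, 10.0], [113.0, -55.0, 12.0], [-58.0, 43.0, 12.0]]
```

View pics/k.png

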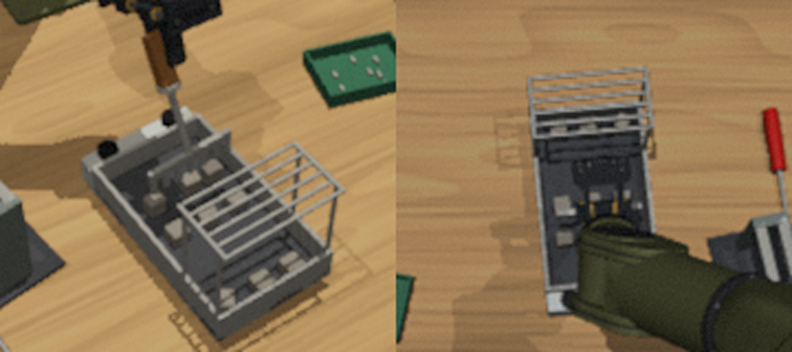

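All nine stones lie in place: near row at x ≈ -58 mm, middle at about -4 mm, far at about 114 mm, with left and right occupied in each. In the left picture I can see the three rows, with the rake raised at about (190,160). Now to return the rake to the stand.

```bash
cat >> h.py <<'E'
def st(x,y,z,lean=0):   # rake grip at stand coords (mm from seat), upright
    pv=np.array([0,0,-.019]); G=pv+RR@(np.array([-.004,0,-.008])-pv)
    R=Rtool(SY,np.radians(lean))@RR.T; c,s=np.cos(SY),np.sin(SY)
    return SEAT+np.array([c*x-s*y,s*x+c*y,z])/1e3-R@G,R
E
python3 -c "
from h import *
from kin import ik
s,R=tool(); q=np.array(s['joints'])
p,R=rk(-70,-20,90,5);q,e=ik(p,R,q,.01); print(q.round(2),p)
p,R=st(-110,60,110);q,e=ik(p,R,q,.01); print(q.round(2),p)
p,R=st(-95,0,60);q,e=ik(p,R,q,.01); print(q.round(2),p)
p,R=st(5,0,50);q,e=ik(p,R,q,.01); print(q.round(2),p)
p,R=rk(-70,-15,90,8);plan(p,R,5)
"
```

```text
[ 0.74  0.76 -1.27  1.9   0.92  1.06 -0.81] [ 0.52398759 -0.07910085  0.27234897]
[ 1.29  0.8  -1.41  2.08  0.95  1.1  -0.39] [ 0.36002774 -0.2686789   0.24701448]
[ 1.27  0.92 -1.32  2.    1.07  1.11 -0.33] [ 0.38668868 -0.32448386  0.19701448]
[ 1.08  0.98 -1.27  1.82  1.07  1.17 -0.35] [ 0.48468115 -0.30454707  0.18701448]
n 5 dpos [[-0.0034, 0.0049, -0.0058], [-0.0034, 0.0046, -0.006], [-0.0035, 0.0043, -0.0062], [-0.0035, 0.004, -0.0064], [-0.0035, 0.0036, -0.0066]] dr [0.049, -0.0, -0.002]
```

>>> apply_moves --gripper '[0,0,0,0,0]' --delta_pos '[[-0.001,0.005,-0.008],[-0.002,0.005,-0.008],[-0.004,0.004,-0.006],[-0.004,0.004,-0.006],[-0.004,0.004,-0.006]]' --dr '[[0.03,0,0],[0.05,0,0],[0.05,0,0],[0.05,0,0],[0.05,0,0]]'

```text
time: 31.25
eef_pos: [0.5083, -0.0737, 0.2691]
tcp_rot: [0.675, 0.734, 0.049, 0.061]
wrist_force: [1.1, -0.8, -1.3]
width: 0.0192
```

```bash
python3 -c "
from h import *
tip(); see2(1)
p,R=st(-110,60,115);plan(p,R,20)
"
```

```text
t 31.25 tcp [ 0.5083 -0.0737  0.2691] R [[-0.081, 0.985, 0.155], [0.996, 0.084, -0.01], [-0.023, 0.154, -0.988]] q [ 0.73  0.64 -1.12  1.98  0.85  0.87 -0.74] w 0.0192 F [ 1.1 -0.8 -1.3] T [-0.02  0.03  0.01]
tip bed mm [-78.7 -12.2  87. ] lean 7.4 side -0.3 yaw -0.4
rake_edge [[-2.0, -14.0, 148.0], [1.0, -8.0, 149.0]] mean [ -0.5 -11.  148.5]
rake_grip [[-11.0, -2.0, -6.0]] mean [-11.  -2.  -6.]
n 20 dpos [[-0.0091, -0.0082, -0.0002], [-0.0091, -0.0083, -0.0002], [-0.009, -0.0083, -0.0001], [-0.009, -0.0084, -0.0001], [-0.0089, -0.0085, -0.0], [-0.0089, -0.0085, 0.0], [-0.0088, -0.0086, 0.0001], [-0.0088, -0.0086, 0.0002], [-0.0087, -0.0087, 0.0002], [-0.0087, -0.0087, 0.0003], [-0.0086, -0.0088, 0.0003], [-0.0085, -0.0088, 0.0004], [-0.0085, -0.0089, 0.0004], [-0.0084, -0.0089, 0.0005], [-0.0084, -0.009, 0.0005], [-0.0083, -0.009, 0.0006], [-0.0083, -0.009, 0.0006], [-0.0082, -0.0091, 0.0007], [-0.0082, -0.0091, 0.0008], [-0.0081, -0.0092, 0.0008]] dr [0.006, 0.0, -0.006]
```

>>> apply_moves --gripper '[0,0,0,0,0]' --delta_pos '[[-0.003,-0.003,-0.002],[-0.006,-0.006,0],[-0.009,-0.008,0],[-0.009,-0.008,0],[-0.009,-0.008,0]]' --dr '[[0.006,0,-0.006],[0.006,0,-0.006],[0.006,0,-0.006],[0.006,0,-0.006],[0.006,0,-0.006]]'

```text
time: 32.15
eef_pos: [0.4755, -0.1147, 0.2672]
tcp_rot: [0.663, 0.746, 0.036, 0.053]
wrist_force: [-1.1, 0.3, -1.5]
width: 0.019
```

>>> apply_moves --gripper '[0,0,0,0,0]' --delta_pos '[[-0.009,-0.009,0],[-0.009,-0.009,0],[-0.009,-0.009,0],[-0.009,-0.009,0],[-0.009,-0.009,0]]' --dr '[[0.006,0,-0.006],[0.006,0,-0.006],[0.006,0,-0.006],[0.006,0,-0.006],[0.006,0,-0.006]]'

```text
time: 32.65
eef_pos: [0.4318, -0.1723, 0.2629]
tcp_rot: [0.653, 0.756, 0.022, 0.042]
wrist_force: [0.1, 0.0, -0.6]
width: 0.0191
```

```bash
python3 -c "
from h import *
tip(); see2(1)
p,R=st(-110,60,105);plan(p,R,10);print(p)
"
```

```text
t 32.65 tcp [ 0.4318 -0.1723  0.2629] R [[-0.144, 0.985, 0.093], [0.989, 0.146, -0.022], [-0.035, 0.089, -0.995]] q [ 1.01  0.63 -1.18  2.06  0.82  0.89 -0.47] w 0.0191 F [ 0.1  0.  -0.6] T [0.01 0.01 0.02]
tip bed mm [-173.6 -105.3   80.6] lean 3.7 side 0.1 yaw 3.2
rake_edge [[-1.0, -15.0, 149.0], [0.0, -13.0, 151.0]] mean [ -0.5 -14.  150. ]
rake_grip [[-13.0, -2.0, -8.0]] mean [-13.  -2.  -8.]
n 10 dpos [[-0.0086, -0.0089, 0.0016], [-0.0085, -0.0089, 0.0017], [-0.0085, -0.0089, 0.0017], [-0.0084, -0.009, 0.0018], [-0.0084, -0.009, 0.0018], [-0.0084, -0.009, 0.0019], [-0.0083, -0.0091, 0.0019], [-0.0083, -0.0091, 0.002], [-0.0082, -0.0091, 0.002], [-0.0082, -0.0092, 0.0021]] dr [0.006, 0.001, -0.005]
[ 0.36002774 -0.2686789   0.24201448]
```

>>> apply_moves --gripper '[0,0,0,0,0]' --delta_pos '[[-0.009,-0.009,0.001],[-0.009,-0.009,0.002],[-0.009,-0.009,0.002],[-0.009,-0.009,0.002],[-0.008,-0.009,0.002]]' --dr '[[0.006,0,-0.005],[0.006,0,-0.005],[0.006,0,-0.005],[0.006,0,-0.005],[0.006,0,-0.005]]'

```text
time: 33.55
eef_pos: [0.3946, -0.2239, 0.2518]
tcp_rot: [0.641, 0.766, 0.01, 0.033]
wrist_force: [-0.5, 0.1, -2.1]
width: 0.0189
```

>>> apply_moves --gripper '[0,0,0,0,0]' --delta_pos '[[-0.008,-0.006,0.003],[-0.009,-0.003,0.004],[-0.009,-0.001,0.005],[-0.008,0,0.005],[-0.008,0,0.005]]' --dr '[[0.006,0,-0.005],[0.006,0,-0.005],[0.006,0,-0.005],[0.006,0,-0.005],[0,0,-0.005]]'

```text
time: 34.05
eef_pos: [0.3921, -0.2729, 0.2289]
tcp_rot: [0.632, 0.774, -0.001, 0.024]
wrist_force: [0.2, 0.1, -1.4]
width: 0.019
```

```bash
python3 -c "
from h import *
tip(); see2(1)
p,R=st(-95,0,56);plan(p,R,10);print(p)
"
```

```text
t 34.05 tcp [ 0.3921 -0.2729  0.2289] R [[-0.199, 0.979, 0.037], [0.979, 0.2, -0.032], [-0.039, 0.03, -0.999]] q [ 1.18  0.73 -1.15  2.03  0.89  0.94 -0.24] w 0.019 F [ 0.2  0.1 -1.4] T [ 0.08 -0.06 -0.01]
tip bed mm [-230.9 -203.4   46.8] lean 0.3 side 0.5 yaw 6.3
rake_edge [[-2.0, -17.0, 146.0], [-1.0, -12.0, 150.0]] mean [ -1.5 -14.5 148. ]
rake_grip [[-13.0, -1.0, -6.0], [-10.0, -1.0, -4.0]] mean [-11.5  -1.   -5. ]
n 10 dpos [[-0.0049, -0.0016, 0.0038], [-0.0049, -0.0016, 0.0038], [-0.0049, -0.0016, 0.0038], [-0.0049, -0.0016, 0.0038], [-0.0049, -0.0016, 0.0038], [-0.0049, -0.0016, 0.0038], [-0.0049, -0.0016, 0.0038], [-0.0049, -0.0016, 0.0038], [-0.0049, -0.0016, 0.0038], [-0.0049, -0.0016, 0.0038]] dr [0.0, 0.001, 0.0]
[ 0.38668868 -0.32448386  0.19301448]
```

```bash
sed -i 's/-\.004,-\.010,\.152\])-pv/-.012,-.010,.152])-pv/; s/\[-\.004,0,-\.008\])-pv/[-.012,0,-.007])-pv/; s/^setroll(.03,.025)/setroll(.061,.025)/' h.py; python3 -c "
from h import *
tip()
p,R=st(-95,0,58);plan(p,R,8);print(p,E_T)
"
```

```text
t 34.45 tcp [ 0.3915 -0.2718  0.2296] R [[-0.199, 0.979, 0.037], [0.979, 0.201, -0.032], [-0.039, 0.03, -0.999]] q [ 1.18  0.72 -1.15  2.03  0.89  0.94 -0.24] w 0.0193 F [-0.3  0.6 -0.5] T [ 0.04 -0.04  0.01]
tip bed mm [-231.1 -205.1   47.3] lean 0.1 side -1.3 yaw 6.3
n 8 dpos [[-0.0052, -0.002, 0.0043], [-0.0052, -0.002, 0.0044], [-0.0052, -0.002, 0.0044], [-0.0052, -0.002, 0.0044], [-0.0052, -0.002, 0.0044], [-0.0052, -0.002, 0.0044], [-0.0052, -0.002, 0.0044], [-0.0051, -0.002, 0.0045]] dr [0.001, -0.003, -0.0]
[ 0.38521101 -0.31722084  0.19604126] [-0.00155315 -0.01428177  0.15210996]
```

>>> apply_moves --gripper '[0,0,0,0,0]' --delta_pos '[[-0.003,-0.002,0.003],[-0.005,-0.002,0.004],[-0.005,-0.002,0.004],[-0.005,-0.002,0.004],[-0.005,-0.002,0.004]]' --dr '[[0,-0.004,0],[0,-0.004,0],[0,-0.004,0],[0,-0.004,0],[0,-0.004,0]]'

```text
time: 34.95
eef_pos: [0.387, -0.2986, 0.2108]
tcp_rot: [0.631, 0.775, -0.008, 0.034]
wrist_force: [0.0, -1.5, -1.3]
width: 0.0191
```

>>> apply_moves --gripper '[0,0,0,0,0]' --delta_pos '[[-0.005,-0.002,0.004],[-0.005,-0.002,0.004],[-0.005,-0.002,0.003],[-0.003,0,0.001],[0,0,0]]' --dr '[[0,-0.004,0],[0,0,0],[0,0,0],[0,0,0],[0,0,0]]'

```text
time: 35.45
eef_pos: [0.3842, -0.3211, 0.1977]
tcp_rot: [0.632, 0.774, -0.01, 0.035]
wrist_force: [-0.2, 0.8, -1.9]
width: 0.0192
```

```bash
cat > ms.py <<'E'
from h import *
c,s=np.cos(SY),np.sin(SY); M=np.array([[c,-s,0],[s,c,0],[0,0,1]])
def meas(n=2):
    tip()
    for cam in ["scene","top"]:
        for nm in ["rake_grip","rake_edge","stand_seat"]:
            o=[]
            for i in range(n):
                if 1: eyes.get_image(cam)
                for d in eyes.landmark_of(nm,cam):
                    e=M.T@(np.array(d["xyz"])-SEAT)*1e3
                    if abs(e[1])<40 and abs(e[0])<160: o.append(e.round().tolist())
            print(cam,nm,o)
if __name__=="__main__":
    meas()
    p,R=st(-95,0,52);plan(p,R,2); p,R=st(5,0,52);plan(p,R,10)
E
python3 ms.py
```

```text
t 35.45 tcp [ 0.3842 -0.3211  0.1977] R [[-0.198, 0.979, 0.041], [0.978, 0.2, -0.059], [-0.066, 0.029, -0.997]] q [ 1.22  0.78 -1.09  2.02  0.99  0.91 -0.22] w 0.0192 F [-0.2  0.8 -1.9] T [ 0.06 -0.1  -0.03]
tip bed mm [-242.5 -257.4   15.6] lean 0.3 side 0.2 yaw 6.2
scene rake_grip [[-98.0, -3.0, 62.0], [-101.0, -3.0, 62.0]]
scene rake_edge [[-108.0, -4.0, -96.0], [-106.0, -6.0, -95.0]]
scene stand_seat [[-3.0, 1.0, -2.0], [-1.0, -1.0, -3.0]]
top rake_grip [[-97.0, -0.0, 59.0], [-94.0, -3.0, 60.0]]
top rake_edge [[-102.0, -1.0, -98.0], [-103.0, -1.0, -100.0]]
top stand_seat [[-2.0, -1.0, 1.0], [-4.0, -0.0, 0.0]]
n 2 dpos [[0.0018, 0.0007, 0.0038], [0.0018, 0.0008, 0.0038]] dr [0.002, 0.002, -0.0]
n 10 dpos [[0.0004, 0.0101, 0.0011], [0.0004, 0.0101, 0.001], [0.0004, 0.0101, 0.001], [0.0004, 0.0101, 0.001], [0.0004, 0.0101, 0.001], [0.0004, 0.0101, 0.001], [0.0004, 0.0101, 0.001], [0.0004, 0.0101, 0.001], [0.0004, 0.0101, 0.001], [0.0004, 0.0101, 0.001]] dr [0.0, 0.0, -0.0]
```

The rake is upright and aligned within about 2 mm. I'll move in along the fork axis.

>>> apply_moves --gripper '[0,0,0,0,0]' --delta_pos '[[0.001,0.005,0.002],[0.001,0.01,0.002],[0,0.012,0.002],[0,0.012,0.002],[0,0.01,0.001]]' --dr '[[0,0,0],[0,0,0],[0,0,0],[0,0,0],[0,0,0]]'

```text
time: 37.15
eef_pos: [0.4356, -0.3086, 0.1894]
tcp_rot: [0.632, 0.774, -0.01, 0.035]
wrist_force: [-0.0, 0.2, -0.8]
width: 0.019
```

>>> apply_moves --gripper '[0]' --delta_pos '[[0,0,0]]' --dr '[[0,0,0]]'

```text
time: 37.25
eef_pos: [0.438, -0.3076, 0.1895]
tcp_rot: [0.632, 0.774, -0.009, 0.035]
wrist_force: [-0.1, -0.0, -1.4]
width: 0.0188
```

```bash
python3 ms.py
```

```text
t 37.25 tcp [ 0.438  -0.3076  0.1895] R [[-0.199, 0.979, 0.043], [0.978, 0.202, -0.058], [-0.065, 0.031, -0.997]] q [ 1.11  0.83 -1.07  1.93  0.99  0.95 -0.25] w 0.0188 F [-0.1 -0.  -1.4] T [ 0.05 -0.06 -0.03]
tip bed mm [-187.4 -248.8    7.4] lean 0.4 side 0.2 yaw 6.4
scene rake_grip [[-43.0, -1.0, 51.0], [-44.0, -1.0, 51.0]]
scene rake_edge [[-56.0, 0.0, -108.0], [-54.0, -3.0, -105.0]]
scene stand_seat [[-5.0, 1.0, 2.0], [-1.0, 2.0, 1.0]]
top rake_grip [[-44.0, -2.0, 51.0], [-43.0, 2.0, 53.0]]
top rake_edge [[-51.0, 3.0, -107.0], [-47.0, 1.0, -105.0]]
top stand_seat [[-1.0, -1.0, 2.0], [-3.0, -1.0, 3.0]]
n 2 dpos [[0.0007, -0.0255, -0.0011], [0.0007, -0.0255, -0.0011]] dr [0.002, 0.002, -0.0]
n 10 dpos [[0.0002, 0.0049, 0.0001], [0.0002, 0.0049, 0.0001], [0.0002, 0.0049, 0.0001], [0.0002, 0.0049, 0.0001], [0.0002, 0.0049, 0.0001], [0.0002, 0.0049, 0.0001], [0.0002, 0.0049, 0.0001], [0.0002, 0.0049, 0.0001], [0.0002, 0.0049, 0.0], [0.0002, 0.0049, 0.0]] dr [0.0, 0.0, -0.0]
```

>>> apply_moves --gripper '[0,0,0,0,0]' --delta_pos '[[0.001,0.006,0],[0,0.009,0],[0,0.009,0],[0,0.009,0],[0,0.008,0]]' --dr '[[0,0,0],[0,0,0],[0,0,0],[0,0,0],[0,0,0]]'

```text
time: 38.95
eef_pos: [0.4787, -0.2987, 0.1905]
tcp_rot: [0.632, 0.774, -0.01, 0.035]
wrist_force: [0.2, 0.8, -0.6]
width: 0.0195
```

>>> apply_moves --gripper '[0]' --delta_pos '[[0,0,0]]' --dr '[[0,0,0]]'

```text
time: 39.05
eef_pos: [0.4805, -0.2979, 0.1908]
tcp_rot: [0.632, 0.774, -0.009, 0.035]
wrist_force: [-1.2, 0.1, -1.4]
width: 0.0192
```

```bash
python3 ms.py
```

```text
t 39.05 tcp [ 0.4805 -0.2979  0.1908] R [[-0.199, 0.979, 0.043], [0.978, 0.201, -0.058], [-0.065, 0.031, -0.997]] q [ 1.03  0.85 -1.06  1.84  0.97  1.   -0.25] w 0.0192 F [-1.2  0.1 -1.4] T [ 0.1  -0.04 -0.04]
tip bed mm [-144.2 -243.     8.7] lean 0.4 side 0.2 yaw 6.3
scene rake_grip [[-0.0, -0.0, 51.0], [-9.0, 1.0, -105.0], [-1.0, -1.0, 51.0]]
scene rake_edge [[-8.0, -1.0, -104.0], [-12.0, -1.0, -105.0]]
scene stand_seat [[2.0, -2.0, -2.0], [-1.0, -0.0, -2.0]]
top rake_grip []
top rake_edge [[-4.0, 3.0, -105.0], [-6.0, 0.0, -108.0]]
top stand_seat [[0.0, -2.0, 3.0], [-1.0, -3.0, -1.0]]
n 2 dpos [[0.0002, -0.0476, -0.0011], [0.0002, -0.0476, -0.0011]] dr [0.002, 0.002, -0.001]
n 10 dpos [[0.0001, 0.0005, 0.0001], [0.0001, 0.0005, 0.0001], [0.0001, 0.0005, 0.0001], [0.0001, 0.0005, 0.0001], [0.0001, 0.0005, 0.0001], [0.0001, 0.0005, 0.0001], [0.0001, 0.0005, 0.0001], [0.0001, 0.0005, 0.0001], [0.0001, 0.0005, 0.0001], [0.0001, 0.0005, 0.0001]] dr [0.0, 0.0, -0.0]
```

>>> apply_moves --gripper '[0,0,0,0,0]' --delta_pos '[[0,0,0.004],[0,0,0.004],[0,0,0.003],[0,0,0.002],[0,0,0]]' --dr '[[0,0,0],[0,0,0],[0,0,0],[0,0,0],[0,0,0]]'

```text
time: 40.75
eef_pos: [0.479, -0.2996, 0.176]
tcp_rot: [0.632, 0.774, -0.01, 0.034]
wrist_force: [0.5, -0.7, -0.7]
width: 0.019
```

```bash
python3 ms.py | head -6
```

```text
t 40.75 tcp [ 0.479  -0.2996  0.176 ] R [[-0.198, 0.979, 0.041], [0.978, 0.2, -0.058], [-0.065, 0.028, -0.997]] q [ 1.03  0.87 -1.04  1.85  1.    0.98 -0.27] w 0.019 F [ 0.5 -0.7 -0.7] T [ 0.09 -0.01  0.01]
tip bed mm [-146.2 -244.6   -6. ] lean 0.2 side 0.2 yaw 6.2
scene rake_grip [[0.0, -1.0, 38.0], [-2.0, -5.0, 40.0]]
scene rake_edge [[-8.0, -0.0, -121.0], [-10.0, 1.0, -120.0]]
scene stand_seat [[0.0, -0.0, -2.0], [0.0, -1.0, 1.0]]
top rake_grip [[2.0, -0.0, 37.0], [-1.0, 2.0, 36.0]]
```

>>> apply_moves --gripper '[0,0,0]' --delta_pos '[[0,0,0.002],[0,0,0.001],[0,0,0]]' --dr '[[0,0,0],[0,0,0],[0,0,0]]' --newtons 30

```text
time: 42.25
eef_pos: [0.4797, -0.2995, 0.1754]
tcp_rot: [0.632, 0.774, -0.01, 0.036]
wrist_force: [-0.7, -1.0, -1.3]
width: 0.0199
```

```bash
python3 ms.py | head -4
```

```text
t 42.25 tcp [ 0.4797 -0.2995  0.1754] R [[-0.198, 0.979, 0.042], [0.978, 0.2, -0.061], [-0.068, 0.029, -0.997]] q [ 1.03  0.87 -1.04  1.85  1.    0.97 -0.28] w 0.0199 F [-0.7 -1.  -1.3] T [ 0.08 -0.02 -0.02]
tip bed mm [-145.4 -244.9   -6.6] lean 0.3 side 0.4 yaw 6.2
scene rake_grip [[-2.0, -2.0, 39.0], [-0.0, -0.0, 40.0]]
scene rake_edge [[-8.0, -3.0, -117.0], [-8.0, -2.0, -118.0]]
```

>>> apply_moves --gripper '[0,0,0]' --delta_pos '[[0,0,0.003],[0,0,0.003],[0,0,0]]' --dr '[[0,0,0],[0,0,0],[0,0,0]]'

```text
time: 43.75
eef_pos: [0.4807, -0.2992, 0.1753]
tcp_rot: [0.632, 0.774, -0.011, 0.038]
wrist_force: [-0.1, -0.2, -1.7]
width: 0.0197
```

>>> apply_moves --gripper '[0.3,0.35,0.5,0.6,0.6]' --delta_pos '[[0,0,0],[0,0,0],[0,0,0],[0,0,0],[0,0,0]]' --dr '[[0,0,0],[0,0,0],[0,0,0],[0,0,0],[0,0,0]]'

```text
time: 44.25
eef_pos: [0.4804, -0.2998, 0.1733]
tcp_rot: [0.632, 0.774, -0.011, 0.037]
wrist_force: [-0.1, -0.3, -0.7]
width: 0.0519
```

```bash
python3 -c "
import ms; ms.meas(1)
im=[ms.eyes.get_image(c) for c in ['scene','top']]
a=ms.np.hstack([im[0]['frame'][180:340,150:330],im[1]['frame'][110:270,290:470]])
ms.cv2.imwrite('pics/l.png',ms.cv2.resize(a,None,fx=2.2,fy=2.2,interpolation=2))"
```

```text
t 44.25 tcp [ 0.4804 -0.2998  0.1733] R [[-0.197, 0.979, 0.043], [0.978, 0.2, -0.064], [-0.072, 0.029, -0.997]] q [ 1.02  0.88 -1.04  1.86  1.01  0.97 -0.28] w 0.0519 F [-0.1 -0.3 -0.7] T [-0.   -0.01  0.01]
tip bed mm [-144.6 -245.9   -8.6] lean 0.3 side 0.6 yaw 6.2
scene rake_grip [[2.0, 1.0, 37.0]]
scene rake_edge [[-9.0, -0.0, -120.0]]
scene stand_seat [[0.0, -2.0, 0.0]]
top rake_grip [[5.0, 1.0, 37.0]]
top rake_edge [[-8.0, -1.0, -119.0]]Traceback (most recent call last):
  File "<string>", line 2, in <module>
    import ms; ms.meas(1)
               ~~~~~~~^^^
  File "ms.py", line 9, in meas
    if 1: eyes.get_image(cam)
          ~~~~~~~~~~~~~~^^^^^
ValueError: 200 camera calls are used up
```

The cameras' call budget is used up. The last readings show the rake hanging upright at the seat (grip 37 mm above it, about 1 mm sideways). Next I'll withdraw straight up.

>>> apply_moves --gripper '[0.65,0.65,0.65,0.65,0.65]' --delta_pos '[[0,0,-0.01],[0,0,-0.02],[0,0,-0.025],[0,0,-0.03],[0,0,-0.03]]' --dr '[[0,0,0],[0,0,0],[0,0,0],[0,0,0],[0,0,0]]'

```text
time: 45.25
eef_pos: [0.4731, -0.2914, 0.2907]
tcp_rot: [0.632, 0.774, -0.012, 0.033]
wrist_force: [-0.1, -0.2, -0.7]
width: 0.0571
```

>>> apply_moves --gripper '[0.65,0.65,0.65,0.65,0.65]' --delta_pos '[[0,0,-0.02],[0,0,0],[0,0,0],[0,0,0],[0,0,0]]' --dr '[[0,0,0],[0,0,0],[0,0,0],[0,0,0],[0,0,0]]'

```text
time: 45.75
eef_pos: [0.4734, -0.289, 0.3157]
tcp_rot: [0.631, 0.775, -0.011, 0.036]
wrist_force: [-0.6, -0.3, 0.3]
width: 0.0572
```

```bash
python3 -c "
from h import *
show()
from workcell import finish_job
print(finish_job())"
```

```text
t 45.75 tcp [ 0.4734 -0.289   0.3157] R [[-0.201, 0.979, 0.042], [0.977, 0.203, -0.064], [-0.071, 0.028, -0.997]] q [ 1.1   0.7  -1.18  1.72  0.77  1.19 -0.09] w 0.0572 F [-0.6 -0.3  0.3] T [ 0.01 -0.02  0.04]
the job is handed in; nothing more can be done
None
```

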